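# Stack collar, gear and bearing cap on a gearbox shaft

## Robot

A 7-joint arm with a two-finger parallel gripper is mounted at the origin on the work surface. World frame = base frame: x ahead of the robot, y to its left, z up, the work surface at z = 0. Lengths are in mm, angles in rad, forces in N, time in s.
With the tool pointing down it reaches from about 400 to 875 mm from the base axis. Payload 4.4 kg.
Tool frame: the origin (TCP) lies between the finger pads; the fingertips stand ctrl.finger_overhang ahead of it and the grasp point (between the pads) lies 11 mm behind it (ctrl.finger_overhang is the distance from the TCP to the fingertips, in mm); z points along the fingers, y is the direction in which the jaws open and shut (so a half turn about z gives the same grasp; the last joint's range is limited). The gripper opens to 85 mm and grips with 20 to 120 N. Pads are 22 mm wide; open, the fingers measure 114 mm over their backs; the gripper's body (76 mm by 85 mm) begins 54 mm behind the grasp point. The pads swing forward as they close: fully open they stand 13 mm farther back than shut.
Start: joints at [-0.066, 0.628, 0.038, 1.517, -0.027, 0.996, -0.02], TCP at [650.014, 0.027, 239.313] pointing down, gripper open.
Joint ranges: [-3.06, 3.06], [-0.37, 2.12], [-1.25, 1.32], [0.18, 2.47], [-1.1, 4.24], [0.23, 1.98], [-2.94, 2.94]. Speed limits (rad/s): [2.57, 2.57, 3.14, 3.14, 3.14, 3.14, 3.14].

## Interface

Orientations are given as [roll, pitch, yaw] about the fixed x, y, z axes, in that order (R = Rz(yaw) Ry(pitch) Rx(roll)).
In Python, from cell import ctrl gives the robot as it stands. The module is installed in compiled form; this text tells all that it offers.
- The arm moves only by the tool step_arm, never from a script. Its argument "deltas" is a list that holds one entry, the list of rows, each a list of 7 numbers: the opening, from 0 (shut) to 1 (fully open), then the shift along the world's x, y, z in mm, then the turn, a rotation vector about the world's x, y, z in rad. In form: [[[grip, tx, ty, tz, rx, ry, rz], ...]]. A call has 1 to 10 rows; each row shifts and turns the commanded pose from where the row before left it; what a row does not reach is not made up. A row lasts 1/12 s, in which the tool goes at most 41.7 mm and 7.16 degrees, less where a joint would pass 70% of its speed; a pose out of reach is approached as far as the arm can. A call is refused whole if a number of a shift passes 41.7 or a number of a turn 0.125, either way. A call with a gripper value outside its range is refused whole. The fingers move at their own pace and stop on an object; the grip force is fixed at half the most. Time passes only in rows, so rows that do not move let the fingers close. It gives the time, the measured TCP pose, the force and the opening at its end, in the units of the state.
- ctrl.read_state(): the state, without advancing time (a new reading comes with each control period).
- ctrl.get_image(name): name is "scene" or "side" or "wrist"; returns (picture, depth): 480x640x3 uint8, red, green, blue; 480x640 float32, mm along the optical axis (not along the pixel's ray), 0 where there is no reading.
- ctrl.camera_info(name): a dict with "intrinsics" (3x3 intrinsics, pixels), "rvec" (rotation vector, rad) and "tvec" (3), from world to camera coordinates, as OpenCV has them. Camera axes: x right, y down, z forward; pixel columns grow to the right and rows downward; lengths in mm; the calibration is good to about 2 mm. A picture is of the moment at which its call begins: read the wrist's pose just before it. camera_info takes no time and is no camera call; for the wrist camera it gives the pose at the moment of the call.
- ctrl.finish_job(): hands the job in, once; it reports no verdict.
The state is a dict: "clock": time; "qpos": joint angles; "qd": joint speeds; "tau": joint torques, N m; "eef_pos": TCP position; "tool_rot": TCP orientation; "force": force on the tool from outside, world axes, zero at the start; "torque": the same for the moment, N m; "width": finger opening in mm.
Only numpy, scipy, OpenCV 4.12 (cv2) and the standard library are available. Lean on these libraries where they do the work, as an engineer would, in place of code of your own. Each camera call takes 0.05 s, during which the arm holds its last target.

## Task

Finish building up the gearbox shaft that stands upright in the stand: slide the spacer collar down over it until it sits on the shoulder, then the splined gear down onto the collar, and last put the bearing cap over the shaft's end until it sits flat on the gear. You cannot tell by measuring how the shaft's splines stand, so turn the gear on top of them under light pressure until it drops in, and never force anything. Leave the other things on the bench where they are.

Things in the scene. Friction and masses are not known exactly. Their poses are not given: they have to be found in the camera images.
- stand: Grey cast stand fixed to the bench: round foot 110 mm across, 14 mm high, boss 62 mm across up to 40 mm. It holds a steel gearbox shaft upright on its axis, with two fixed gears (60 mm across, 41 to 57 mm above the bench; 47 mm across, 62 to 76 mm). Origin: centre of the underside, on the bench; z up along the shaft. Press on it with a few newtons; its contacts together must never pass 60 N.
- shoulder (a point): Point on the shaft's axis at the shoulder, the upper face of its smaller fixed gear, 76 mm above the stand's underside. The collar rests here.
- spline_top (a point): Point on the shaft's axis at the top of its splines, 106 mm above the stand's underside. From here down to the shoulder run four straight splines 90 degrees apart, 26 mm across their tops, 20 mm across the core, each 5 mm wide. The shaft is clamped stiffly; the angle of its splines about z differs at each start and is not measured: this frame's yaw and the stand's do not show it.
- shaft_end (a point): Centre of the shaft's top, 126 mm above the stand's underside. The top 20 mm is a plain journal 16 mm across with a 3 mm chamfer at the top and a 4 mm high cone at the foot that widens to the 20 mm core.
- collar: Spacer collar, a plain steel ring 40 mm across and 12 mm high with a smooth bore of 29 mm, 60 g, lying flat. Origin: centre of its underside. Home when its underside lies on the shoulder, 76 mm above the stand's underside.
- gear: Steel gear, about 0.26 kg, 20 mm high, lying flat, faces alike: teeth 56 mm across at 3 to 17 mm height, hub 39 mm across over all the height. Bore: four lands (22.6 mm across) and four grooves (29 mm across, 6.6 mm wide at the lands), one along +x; 0.8 mm play beside each spline (drops in within about 4 degrees). Origin: centre of the underside; home on the collar, 88 mm above the stand's underside.
- cap: Bearing cap, a steel cup standing mouth down: 32 mm across, 26 mm high, closed at the top, blind bore 18.5 mm across and 20 mm deep, 0.1 kg. Origin: centre of its mouth (its underside). Home when its rim lies on the gear, 108 mm above the stand's underside.
- bearing: A bystander: ball bearing 52 mm across, 15 mm high, bore 20 mm, lying flat among the parts. Origin: centre of its underside. Do not move it.
- valve_drum: A bystander: steel spool 27 mm across, 72 mm tall, standing. Origin: centre of its underside.
- spark_plug: A bystander: spark plug lying flat, 70 mm long, 24 mm high. Origin: under its middle.
- oil_stone: A bystander: grey sharpening stone 95 x 26 x 13 mm. Origin: centre of its underside.
- screwdriver: A bystander: red-handled screwdriver 220 mm long, 26 mm high, lying. Origin: under its middle.
- adj_wrench: A bystander: adjustable wrench 210 mm long, 13 mm high, lying. Origin: under its middle.
- can_blue: A bystander: blue spray can 66 mm across, 196 mm tall. Origin: centre of its underside.
- can_white: A bystander: white spray can 66 mm across, 158 mm tall. Origin: centre of its underside.
Things that resemble listed ones, but are neither listed nor needed, are in the scene too. Of the things shaped like the stand, the grey one is meant. Leave any green look-alike of the gear alone.

How it is judged:
By the outcome, as a careful person would: the job done as asked, in the order asked, and still so for the second after the job is handed in, with the robot touching nothing.
It also fails if it takes over 72 s, if anything falls off the work surface, if the arm or the gripper's body presses on something with over 40 N, if the wrist force passes 120 N, or if a joint passes its speed limit or range.

## Working session

There is one attempt and no reset: what is moved stays moved. The work goes in short steps, Python scripts to look and compute and a tool call to move; the robot and the scene stay as the last step left them, time stands still between calls to the robot, and variables do not carry over. Pictures are saved under pics/ and viewed, and the job is handed in when it is done.

Besides the shell and the picture viewer there is one more tool, called after ">>>" in YAML: its name, and indented under it one key for each argument. step_arm: Moves the arm, as the interface text tells. Its arguments: {"type":"object","properties":{"deltas":{"type":"array"}},"required":["deltas"]}

```bash
mkdir -p pics
python3 - <<'E'
from cell import ctrl
import cv2,numpy as np
print(ctrl.read_state(), ctrl.finger_overhang)
for n in ["scene","side","wrist"]:
    i=ctrl.camera_info(n);print(n,i)
    p,d=ctrl.get_image(n)
    cv2.imwrite(f"pics/{n}0.png",p[:,:,::-1]); np.savez(f"pics/{n}0.npz",p=p,d=d,K=i["intrinsics"],r=i["rvec"],t=i["tvec"])
E
```

```text
{'clock': 0.0, 'qpos': array([-0.06580013,  0.62931435,  0.03843535,  1.51835974, -0.02697144,
        0.99633023, -0.01999273]), 'qd': array([-0.00108893,  0.00036209,  0.00021999,  0.00063899,  0.00067688,
        0.00017763, -0.00115259]), 'tau': array([-1.11932164e-03, -5.63405585e+01,  1.22606792e+00, -1.93450052e+01,
        1.09587883e-02,  1.05136272e-02, -8.84369996e-06]), 'eef_pos': array([6.49386657e+02, 2.50531213e-02, 2.38412214e+02]), 'tool_rot': array([-3.13969931e+00,  4.34613635e-05,  1.57082484e+00]), 'force': array([-0.20940431, -0.43881235,  0.07069345]), 'torque': array([-0.0041494 ,  0.04252438, -0.07777523]), 'width': 85.49928223712416} 8.0
scene {'intrinsics': array([[473.23000395,   0.        , 326.95341054],
       [  0.        , 473.23000395, 241.13476538],
       [  0.        ,   0.        ,   1.        ]]), 'rvec': array([ 2.51187724,  0.61374785, -0.15849312]), 'tvec': array([-523.59058972, -105.05008928, 1241.0904046 ])}
side {'intrinsics': array([[546.10876186,   0.        , 317.90810513],
       [  0.        , 546.10876186, 241.2104674 ],
       [  0.        ,   0.        ,   1.        ]]), 'rvec': array([ 2.17504793, -0.08829545,  0.05212034]), 'tvec': array([-509.65624189,  161.26661764, 1520.88085411])}
wrist {'intrinsics': array([[338.1215959 ,   0.        , 317.38151122],
       [  0.        , 338.1215959 , 243.78619492],
       [  0.        ,   0.        ,   1.        ]]), 'rvec': array([-2.85097628e+00, -8.04894039e-04,  2.78988111e-03]), 'tvec': array([-649.1374171 ,  -35.23165625,  380.15301482])}
```

View pics/scene0.png

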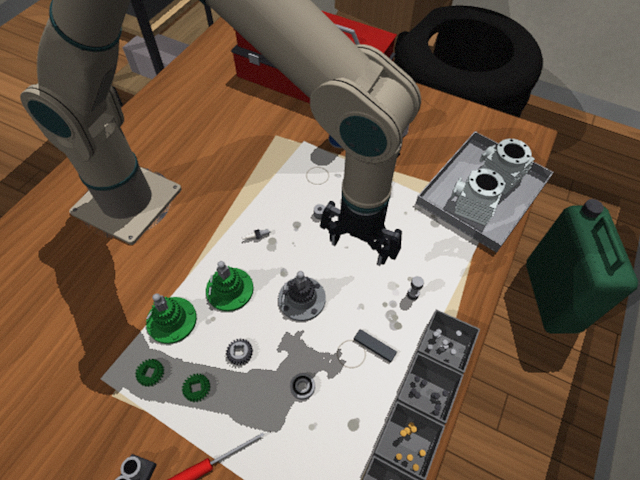

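View pics/side0.png

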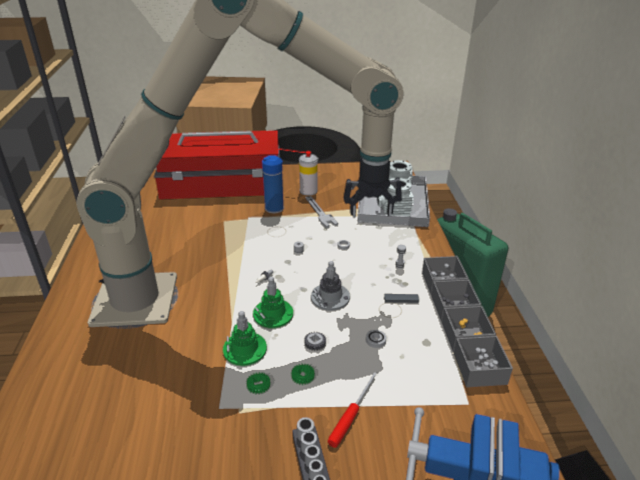

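View pics/wrist0.png

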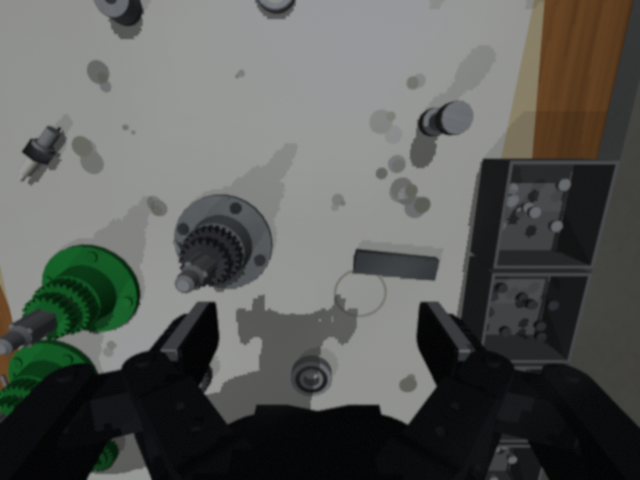

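```bash
cat > h.py <<'E'
import cv2,numpy as np
def load(n):
    z=np.load(f"pics/{n}.npz");return z
def ray(z,u,v,h):
    R=cv2.Rodrigues(z["r"])[0];t=z["t"].ravel();c=-R.T@t
    d=R.T@np.linalg.inv(z["K"])@np.array([u,v,1.]);s=(h-c[2])/d[2];return c+s*d
def proj(z,X):
    return cv2.projectPoints(np.array(X,float).reshape(-1,3),z["r"],z["t"],z["K"],None)[0].reshape(-1,2)
def crop(n,u,v,w,h,s,out):
    p=load(n)["p"][max(v-h,0):v+h,max(u-w,0):u+w,::-1]
    cv2.imwrite("pics/"+out,cv2.resize(p,None,fx=s,fy=s,interpolation=cv2.INTER_CUBIC))
def snap(name,cam):
    from cell import ctrl
    i=ctrl.camera_info(cam);p,d=ctrl.get_image(cam)
    np.savez(f"pics/{name}.npz",p=p,d=d,K=i["intrinsics"],r=i["rvec"],t=i["tvec"])
    cv2.imwrite(f"pics/{name}.png",p[:,:,::-1])
E
python3 - <<'E'
from h import *
s=load("side0");c=load("scene0");w=load("wrist0")
for n,(u,v,h) in dict(cap=(298,243,26),collar=(343,241,12),gear=(315,337,20),ring=(375,335,15),stand=(331,297,14),shaft=(331,264,126)).items(): print("side",n,ray(s,u,v,h).round(1))
for n,(u,v,h) in dict(gear=(239,348,20),ring=(302,384,15),shaft=(299,275,126),cap=(319,208,26)).items(): print("scene",n,ray(c,u,v,h).round(1))
for n,(u,v,h) in dict(shaft=(186,282,126),ring=(312,378,15),drum=(456,118,72)).items(): print("wrist",n,ray(w,u,v,h).round(1))
crop("side0",330,300,80,75,5,"c1.png")
E
```

```text
side cap [465.8 200.6  26. ]
side collar [610.  220.7  12. ]
side gear [ 486.7 -207.2   20. ]
side ring [ 639.7 -207.1   15. ]
side stand [543.5 -50.1  14. ]
side shaft [541.8 -46.9 126. ]
scene gear [ 483.1 -206.2   20. ]
scene ring [ 638.7 -210.    15. ]
scene shaft [541.8 -40.1 126. ]
scene cap [463.9 197.8  26. ]
wrist shaft [545.6 -30.1 126. ]
wrist ring [ 642.5 -207.4   15. ]
wrist drum [765.1  95.1  72. ]
```

View pics/c1.png

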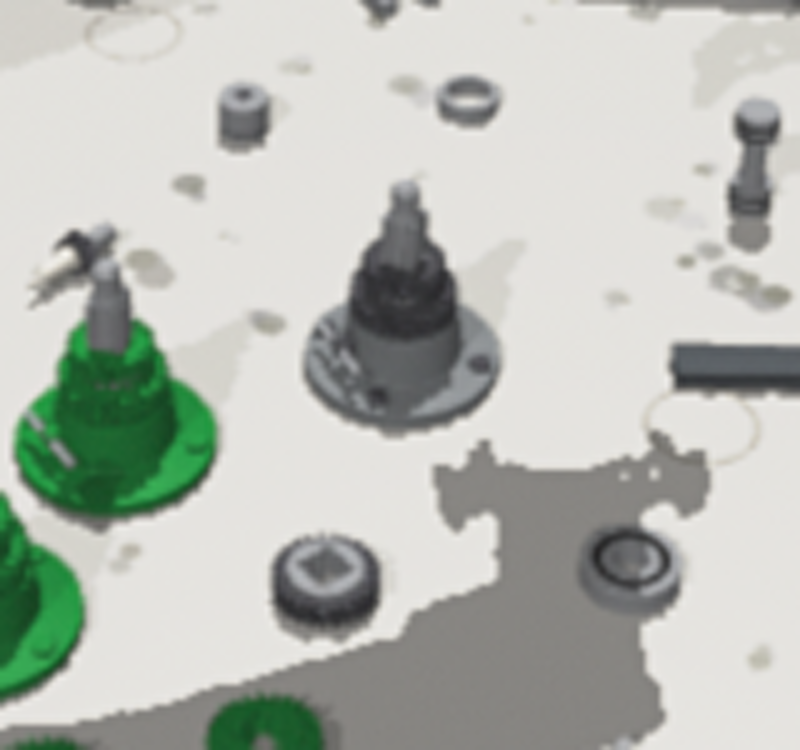

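Run:
```python
from h import *
w=load("wrist0");R=cv2.Rodrigues(w["r"])[0];print((-R.T@w["t"].ravel()).round(1),(R.T).round(3))
for h in (0,12,126):
  print(h,ray(w,320,240,h).round(0))
print(proj(w,[[650,0,239],[650,0,219]]))
s=load("side0")
for n,u,v in (("blue",273,205),("white",309,195),("wrench",322,213)): print(n,ray(s,u,v,0).round())
```

```text
[649.9  75.4 373. ] [[ 1.     0.001 -0.002]
 [ 0.    -0.958 -0.287]
 [-0.002  0.287 -0.958]]
0 [652. -32.   0.]
12 [652. -28.  12.]
126 [651.   4. 126.]
[[318.24715726 319.9697917 ]
 [318.22893412 299.88337596]]
blue [391. 481.   0.]
white [524. 542.   0.]
wrench [560. 414.   0.]
```

>>> step_arm:
  deltas:
    - [[1, -8, 30, -8, 0, 0, 0], [1, -8, 30, -8, 0, 0, 0], [1, -8, 30, -8, 0, 0, 0], [1, -8, 30, -8, 0, 0, 0], [1, -8, 0, -8, 0, 0, 0], [1, 0, 0, 0, 0, 0, 0], [1, 0, 0, 0, 0, 0, 0], [1, 0, 0, 0, 0, 0, 0]]

```text
clock: 0.82
eef_pos: [611.0, 118.4, 199.7]
tool_rot: [3.14, 0.001, 1.569]
force: [0.1, 0.0, 0.1]
width: 85.2
```

Run:
```python
from h import *
from cell import ctrl
st=ctrl.read_state();print(st["eef_pos"],st["tool_rot"],st["force"]);snap("w1","wrist")
```

```text
[611.00040507 118.41596833 199.73092764] [3.14032248e+00 1.00621434e-03 1.56879985e+00] [0.05206275 0.00959804 0.11423312]
```

View pics/w1.png

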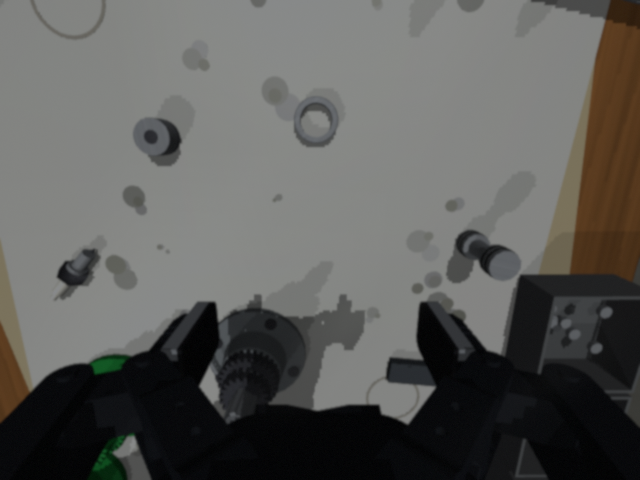

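Run:
```python
from h import *
w=load("w1")
print(ray(w,315.5,118,12),ray(w,152,136,26))
g=cv2.cvtColor(w["p"],cv2.COLOR_RGB2GRAY)
crop("w1",316,120,50,50,7,"c2.png")
sub=g[80:160,280:350]
# ring fits
b=cv2.GaussianBlur(g,(3,3),0)
m=((b<135)).astype(np.uint8)
print(g[105:135:3,290:342:3])
```

```text
[609.79061511 214.67697395  12.        ] [467.86322552 199.33600899  26.        ]
[[121 122 120 101 106  95  69  70  74  75  71  68  95 104 100 119 121 122]
 [121 121 110 104  98  58  74  78  77  78  77  77  71  97 103 103 121 122]
 [121 119 101 103  70  68 108 117 117 116 114  81  77  73 101  98 118 121]
 [120 116 100  99  62 107 130 136 136 136 136 131  96  76  95 102 115 121]
 [121 111 103  95  94 121 125 135 136 136 136 136 129  80  87 103 105 121]
 [124 117 106  95 120 122 121 131 135 136 136 136 134  91  86 103 104 123]
 [136 122 102  96 120 121 122 124 133 133 136 136 136 120  93 100 110 133]
 [136 120  96 101 113 121 122 122 121 124 132 133 133 116  99  97 121 136]
 [136 121  84 101 103 121 122 121 122 121 121 120 121 103 101  97 134 135]
 [136 123  82  92 101 115 121 121 121 121 121 120 114 101  95  99 135 136]]
```

View pics/c2.png

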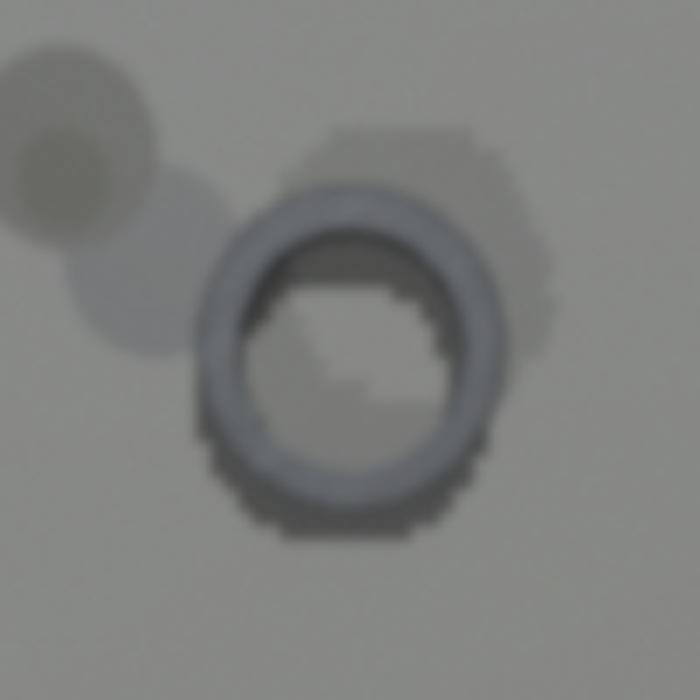

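>>> step_arm:
  deltas:
    - [[1, 0, 31, 0, 0, 0, 0], [1, 0, 31, -20, 0, 0, 0], [1, 0, 31.5, -40, 0, 0, 0], [1, 0, 0, -40, 0, 0, 0], [1, 0, 0, -40, 0, 0, 0], [1, 0, 0, -30, 0, 0, 0], [1, 0, 0, -10, 0, 0, 0], [1, 0, 0, 0, 0, 0, 0], [1, 0, 0, 0, 0, 0, 0]]

```text
clock: 1.62
eef_pos: [611.4, 207.2, 27.6]
tool_rot: [3.14, -0.0, 1.569]
force: [-0.3, -0.1, 0.9]
width: 85.2
```

Run:
```python
from h import *
from cell import ctrl
st=ctrl.read_state();print(st["eef_pos"],st["tool_rot"],st["force"]);snap("w2","wrist");snap("s2","side")
st=ctrl.read_state();print(st["eef_pos"],st["tool_rot"],st["force"])
crop("s2",343,230,50,45,7,"c3.png")
```

```text
[611.42867164 207.15636648  27.55508547] [ 3.13991285e+00 -1.89503268e-04  1.56938284e+00] [-0.2817216  -0.07162244  0.89225963]
[612.31787879 207.94045639  29.13699783] [ 3.13714574e+00 -1.50334973e-03  1.56986204e+00] [-0.46522873 -0.31805881  0.24611847]
```

View pics/w2.png

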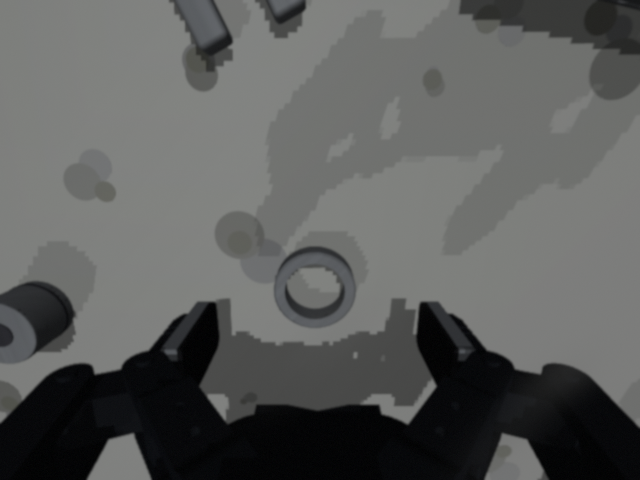

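View pics/c3.png

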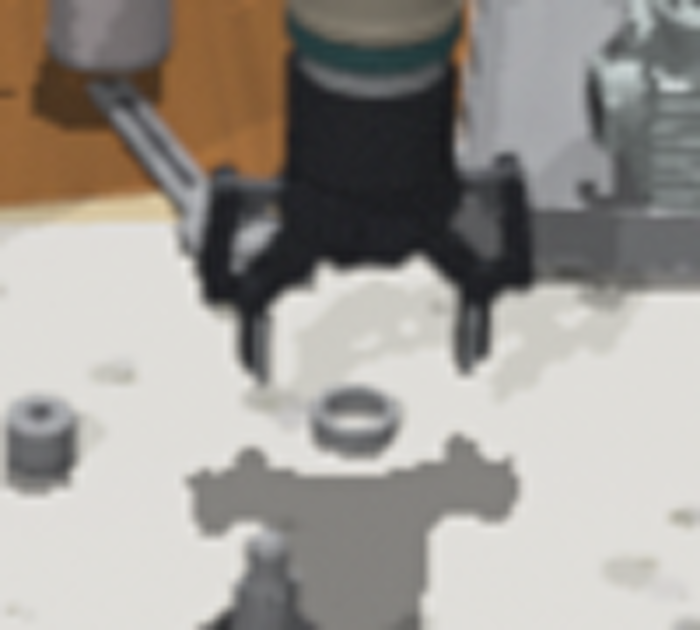

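```bash
cat >> h.py <<'E'
def camc(z):
    R=cv2.Rodrigues(z["r"])[0];return -R.T@z["t"].ravel()
E
python3 - <<'E'
from h import *
for n in ("wrist0","w1","w2"): print(n,camc(load(n)),load(n)["r"].ravel())
w=load("w2"); X=ray(w,315,287,12); print(X, X-camc(w), camc(w)-[0.5,75.4,134])
E
```

```text
wrist0 [649.86311387  75.35223787 373.0106487 ] [-2.85097628e+00 -8.04894039e-04  2.78988111e-03]
w1 [611.13898432 193.85977703 334.1725316 ] [-2.84995798e+00  2.68589496e-03 -9.56502029e-04]
w2 [611.49040106 282.44860959 162.08807784] [-2.85118283e+00  1.97843849e-03 -1.69814156e-03]
[610.46902395 215.87037186  12.        ] [  -1.02137711  -66.57823774 -150.08807784] [610.99040106 207.04860959  28.08807784]
```

>>> step_arm:
  deltas:
    - [[1, -0.5, 8, -5, 0, 0, 0], [1, 0, 0, -12, 0, 0, 0], [1, 0, 0, 0, 0, 0, 0], [1, 0, 0, 0, 0, 0, 0]]

```text
clock: 2.05
eef_pos: [608.8, 216.0, 9.0]
tool_rot: [-3.14, 0.0, 1.572]
force: [0.2, -0.4, 0.5]
width: 85.1
```

>>> step_arm:
  deltas:
    - [[0.4, 0, 0, 0, 0, 0, 0], [0.4, 0, 0, 0, 0, 0, 0], [0.4, 0, 0, 0, 0, 0, 0], [0.4, 0, 0, 0, 0, 0, 0]]

```text
clock: 2.38
eef_pos: [609.7, 215.7, 9.8]
tool_rot: [3.141, -0.0, 1.571]
force: [-0.4, 0.7, 13.0]
width: 38.8
```

Run:
```python
from h import *
from cell import ctrl
st=ctrl.read_state();print(st["eef_pos"],st["force"],st["width"]);snap("w3","wrist");snap("s3","side")
crop("s3",343,230,50,45,7,"c4.png")
```

```text
[609.71538708 215.6703356    9.80323161] [-0.35345874  0.73834256 13.03256352] 38.84951373552618
```

View pics/w3.png

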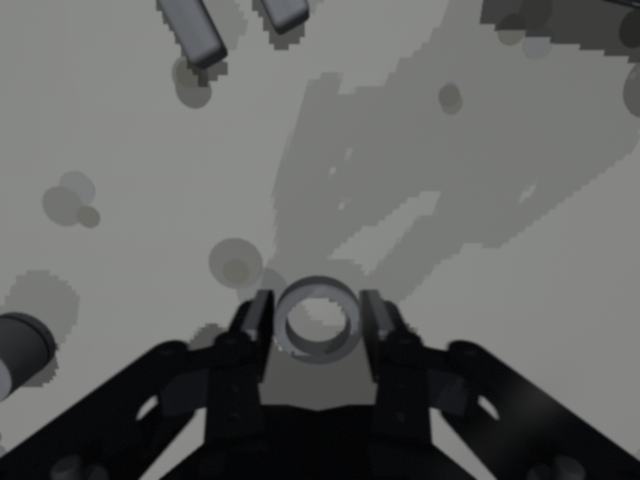

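View pics/c4.png

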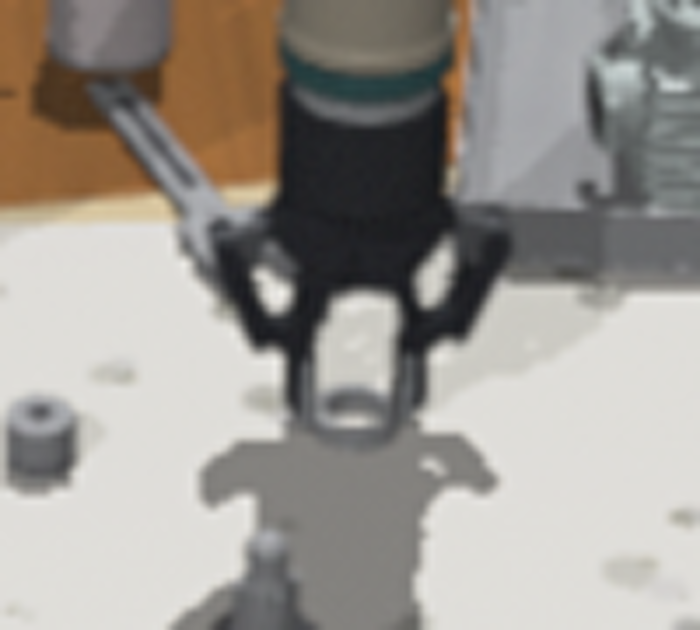

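>>> step_arm:
  deltas:
    - [[0.3, 0, 0, 5, 0, 0, 0], [0.3, 0, 0, 25, 0, 0, 0], [0.3, 0, 0, 30, 0, 0, 0], [0.3, 0, 0, 30, 0, 0, 0], [0.3, 0, 0, 30, 0, 0, 0], [0.3, 0, 0, 30, 0, 0, 0], [0.3, 0, 0, 5, 0, 0, 0], [0.3, 0, 0, 0, 0, 0, 0], [0.3, 0, 0, 0, 0, 0, 0]]

```text
clock: 3.23
eef_pos: [609.0, 215.7, 164.3]
tool_rot: [-3.141, 0.0, 1.571]
force: [-1.0, -0.1, -1.8]
width: 37.0
```

>>> step_arm:
  deltas:
    - [[0.3, -8, -24, 0, 0, 0, 0], [0.3, -8, -24, 0, 0, 0, 0], [0.3, -8, -24, 0, 0, 0, 0], [0.3, -8, -24, 0, 0, 0, 0], [0.3, -8, -24, 0, 0, 0, 0], [0.3, -8, -24, 0, 0, 0, 0], [0.3, -8, -24, 0, 0, 0, 0], [0.3, -8, -24, 0, 0, 0, 0], [0.3, 0, -24, 0, 0, 0, 0], [0.3, 0, 0, 0, 0, 0, 0]]

```text
clock: 4.07
eef_pos: [543.3, -6.9, 162.8]
tool_rot: [-3.137, 0.004, 1.563]
force: [0.3, -0.4, -0.7]
width: 37.0
```

Run:
```python
from h import *
from cell import ctrl
st=ctrl.read_state();print(st["eef_pos"],st["force"],st["width"]);snap("w4","wrist");snap("s4","side")
crop("s4",330,230,60,60,6,"c5.png")
```

```text
[543.30114957  -6.86114253 162.7729499 ] [ 0.33733166 -0.35742861 -0.74468839] 37.031597684673415
```

View pics/w4.png

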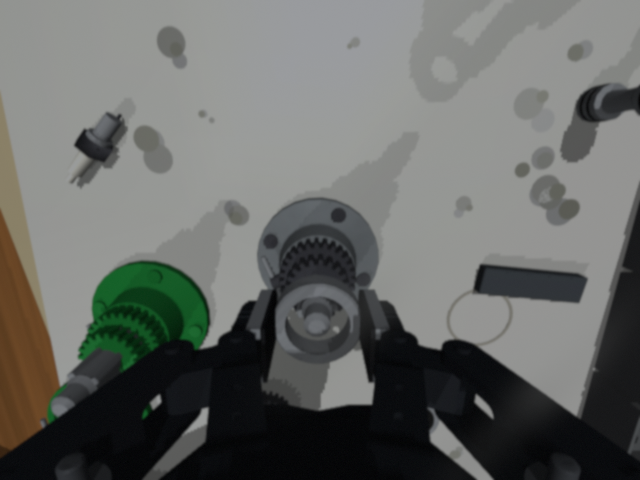

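View pics/c5.png

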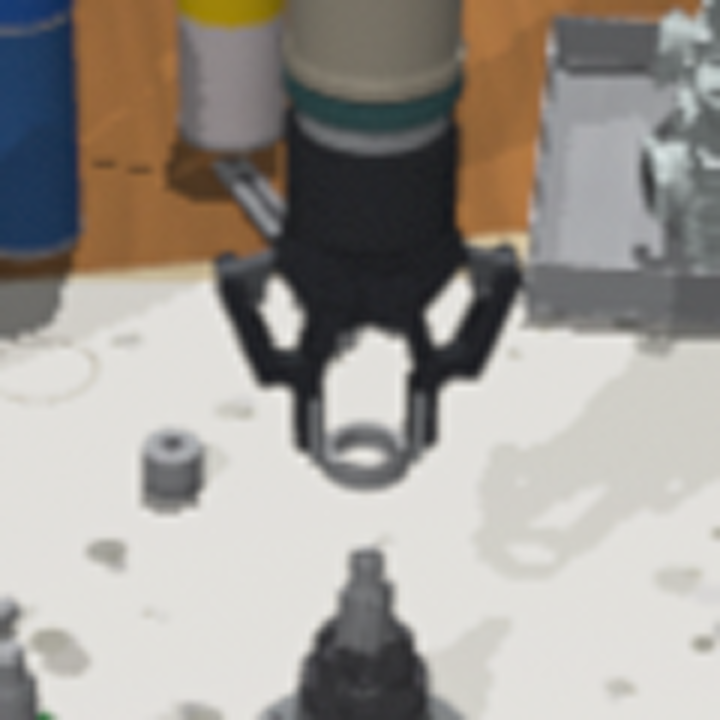

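Run:
```python
from h import *
crop("w4",318,310,55,50,7,"c6.png")
d=load("w4")["d"];print(d[305:345:4,298:342:4].astype(int))
```

```text
[[219 211 209 205 204 204 204 208 210 211 244]
 [215 210 204 200 199 198 199 204 209 211 244]
 [213 212 200 196 194 193 194 198 210 248 330]
 [214 332 195 194 191 193 192 193 211 331 331]
 [332 332 195 192 192 190 193 193 333 333 332]
 [333 335 194 193 192 192 193 193 334 334 334]
 [335 336 194 193 194 194 195 194 336 335 336]
 [337 336 337 195 194 194 194 198 338 335 162]
 [161 163 338 338 338 339 338 338 165 162 160]
 [158 159 162 163 164 163 162 162 161 159 156]]
```

View pics/c6.png

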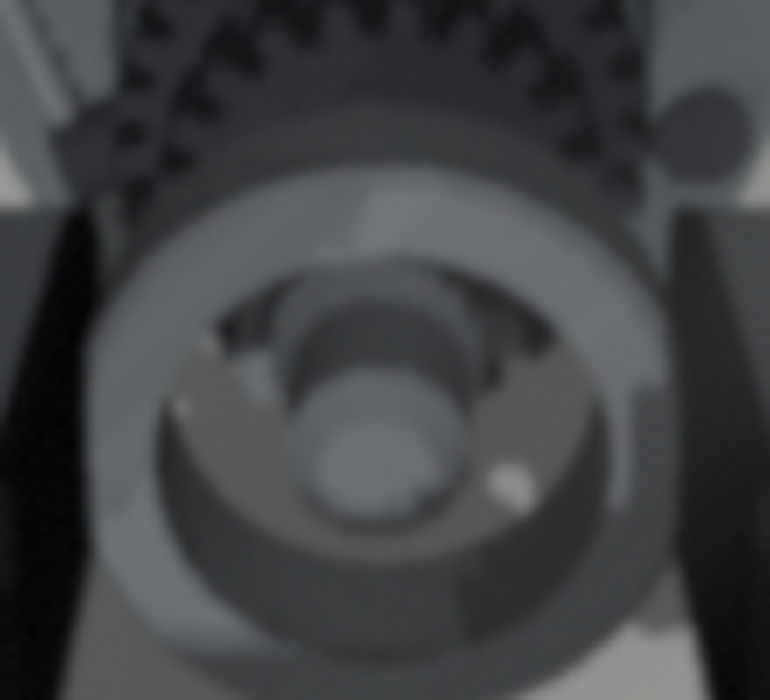

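Run:
```python
from h import *
def pt(z,u,v):
    d=np.median(z["d"][v-1:v+2,u-1:u+2]);R=cv2.Rodrigues(z["r"])[0]
    return R.T@(np.linalg.inv(z["K"])@np.array([u,v,1])*d-z["t"].ravel())
w=load("w4");s=load("side0");c=load("scene0")
print("wr foot",ray(w,319,252,14), "top",ray(w,317.3,325,126), pt(w,317,325))
print(camc(w))
print("side top",pt(s,331,263),pt(s,331,265)); print("scene top",pt(c,300,275),pt(c,300,276))
for uv in ((275,230),(370,230),(318,205)): print("foot pts",pt(w,*uv))
for X in ((543,-29,126),(543,-47,126),(543,-29,14),(543,-50,14)): print(X,proj(s,X),proj(c,X),proj(w,X))
```

```text
wr foot [544.0611084  -24.45432086  14.        ] top [543.07509674 -31.27228539 126.        ] [542.9069993  -31.10346667 126.28656015]
[544.661136    69.02508056 297.0079766 ]
side top [542.51296106 -40.68084306 124.62785838] [542.27885112 -43.70521462 120.24669087]
scene top [543.24008896 -38.43911078 124.51288047] [544.54042668 -40.75058036 125.04714164]
foot pts [505.77648184  -4.90140353  11.35025449]
foot pts [588.79165719  -5.69230364  10.20687947]
foot pts [543.44688654  16.87565343  11.25219719]
(543, -29, 126) [[330.74150548 259.9666918 ]] [[302.05530975 271.09993896]] [[317.1387875  321.45282183]]
(543, -47, 126) [[331.43687666 264.00741192]] [[297.88062067 277.8323067 ]] [[317.36706305 348.90544729]]
(543, -29, 14) [[330.0366459 292.1022548]] [[303.53084389 294.52163566]] [[317.8309992  256.88418555]]
(543, -50, 14) [[330.80696196 296.99109083]] [[299.09521988 301.91639251]] [[317.98927395 278.87083583]]
```

>>> step_arm:
  deltas:
    - [[0.3, 0, -10, 0, 0, 0, 0], [0.3, 0, -10, 0, 0, 0, 0], [0.3, 0, 0, -7, 0, 0, 0], [0.3, 0, 0, -7, 0, 0, 0], [0.3, 0, 0, 0, 0, 0, 0], [0.3, 0, 0, 0, 0, 0, 0]]

```text
clock: 4.67
eef_pos: [544.9, -19.5, 149.7]
tool_rot: [-3.14, -0.0, 1.572]
force: [0.0, 1.2, -0.5]
width: 36.9
```

Run:
```python
from h import *
from cell import ctrl
st=ctrl.read_state();print(st["eef_pos"],st["tool_rot"],st["force"],st["width"]);snap("w5","wrist");snap("s5","side")
crop("w5",318,330,55,50,7,"c7.png")
crop("s5",330,240,55,50,7,"c8.png")
```

```text
[544.9216796  -19.48162703 149.70841608] [-3.13980705e+00 -4.67836249e-04  1.57165659e+00] [ 0.01118433  1.1512659  -0.54162234] 36.89358199843808
```

View pics/c7.png

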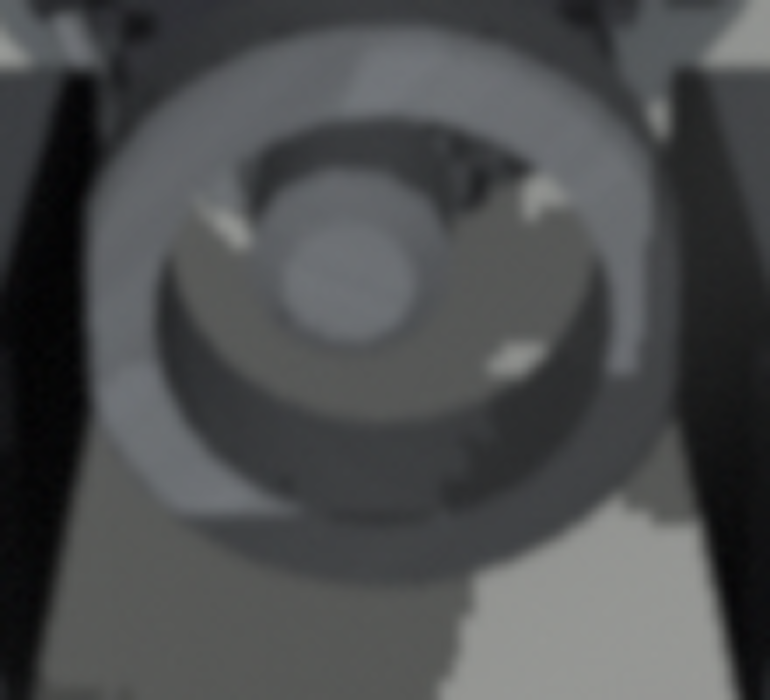

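View pics/c8.png

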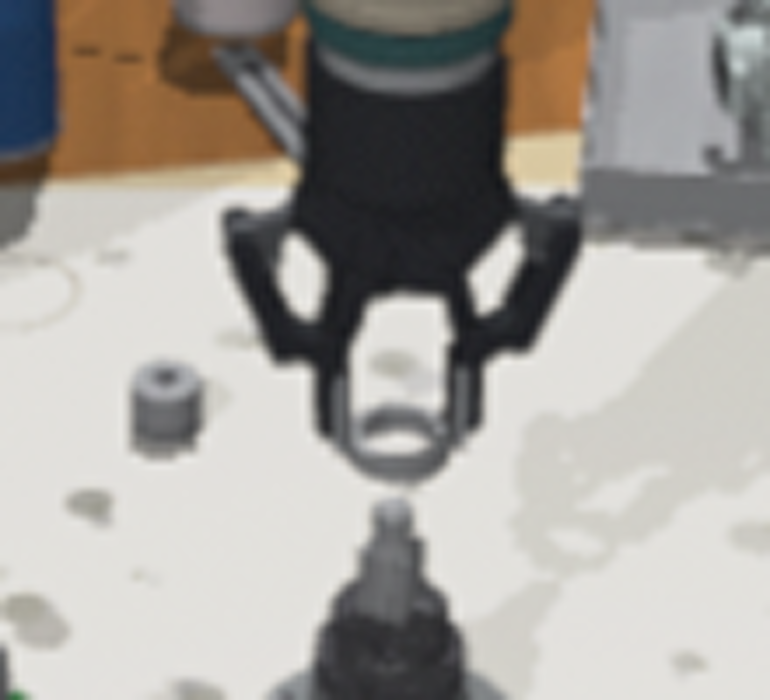

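>>> step_arm:
  deltas:
    - [[0.3, -2.5, -9, 0, 0, 0, 0], [0.3, 0, 0, 0, 0, 0, 0], [0.3, 0, 0, 0, 0, 0, 0], [0.3, 0, 0, 0, 0, 0, 0]]

```text
clock: 5.1
eef_pos: [543.1, -29.4, 150.8]
tool_rot: [3.141, -0.0, 1.57]
force: [0.4, 0.4, -0.5]
width: 37.1
```

```bash
cat >> h.py <<'E'
def rel(z,a,da,b,db):
    "world vector from a to b; a,b pixels, da,db depths"
    R=cv2.Rodrigues(z["r"])[0];Ki=np.linalg.inv(z["K"])
    return R.T@(Ki@np.array([*b,1.])*db-Ki@np.array([*a,1.])*da)
E
python3 - <<'E'
from h import *
from cell import ctrl
st=ctrl.read_state();print(st["eef_pos"],st["tool_rot"],st["force"],st["width"]);snap("w6","wrist")
crop("w6",318,330,55,50,7,"c9.png");d=load("w6")["d"];print(d[318:338:2,308:330:2].astype(int))
E
```

```text
[543.0863523  -29.44923883 150.79143956] [ 3.14116149e+00 -3.68262909e-05  1.57021463e+00] [ 0.43094408  0.41794368 -0.5439627 ] 37.0859629030165
[[317 317 318 319 319 317 317 319 318 318 319]
 [319 319 317 320 319 318 318 318 318 319 318]
 [318 320 319 319 319 319 318 318 317 319 318]
 [320 320 319 320 320 321 319 319 320 319 318]
 [319 321 319 320 319 321 320 320 319 321 321]
 [320 320 320 320 321 321 320 321 321 322 321]
 [322 321 322 320 321 321 321 322 321 320 320]
 [322 323 321 321 321 323 321 320 321 322 322]
 [322 324 324 322 324 322 322 322 322 322 323]
 [325 324 324 323 323 324 324 323 325 323 323]]
```

View pics/c9.png

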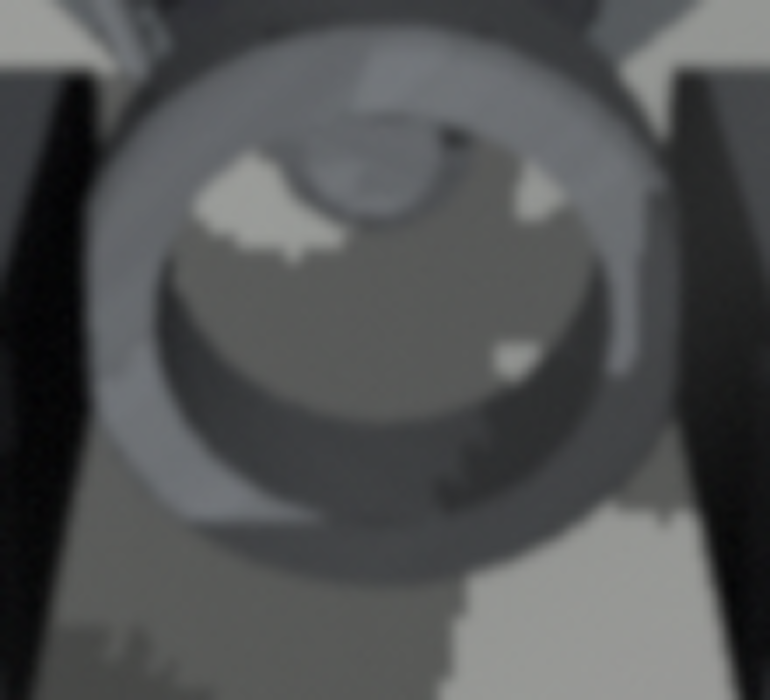

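>>> step_arm:
  deltas:
    - [[0.3, -0.8, 1.3, -8, 0, 0, 0], [0.3, 0, 0, -9, 0, 0, 0], [0.3, 0, 0, -7, 0, 0, 0], [0.3, 0, 0, 0, 0, 0, 0], [0.3, 0, 0, 0, 0, 0, 0]]

```text
clock: 5.57
eef_pos: [541.6, -27.8, 125.6]
tool_rot: [-3.14, -0.0, 1.571]
force: [-0.5, -0.1, -0.4]
width: 37.0
```

Run:
```python
from h import *
from cell import ctrl
st=ctrl.read_state();print(st["eef_pos"],st["tool_rot"],st["force"],st["width"]);snap("w7","wrist");snap("s7","side")
crop("w7",318,330,55,50,7,"c10.png");d=load("w7")["d"];print(d[318:338:2,308:330:2].astype(int))
crop("s7",330,240,40,40,8,"c11.png")
```

```text
[541.57542137 -27.82312231 125.62255063] [-3.13962626e+00 -4.87085378e-05  1.57092802e+00] [-0.47615849 -0.0862649  -0.42569787] 36.953808989004095
[[153 152 152 151 150 151 150 150 152 152 152]
 [152 150 150 150 150 150 149 151 149 149 151]
 [151 152 150 150 150 151 151 150 151 150 151]
 [151 150 151 151 151 150 150 151 151 151 150]
 [152 151 151 151 151 151 151 151 150 151 150]
 [153 149 152 150 152 151 151 152 150 150 151]
 [152 150 151 152 151 152 153 151 152 151 150]
 [152 152 151 152 152 151 153 152 153 151 152]
 [153 152 152 151 153 152 152 152 152 152 152]
 [153 152 152 152 153 151 152 153 152 152 152]]
```

View pics/c10.png

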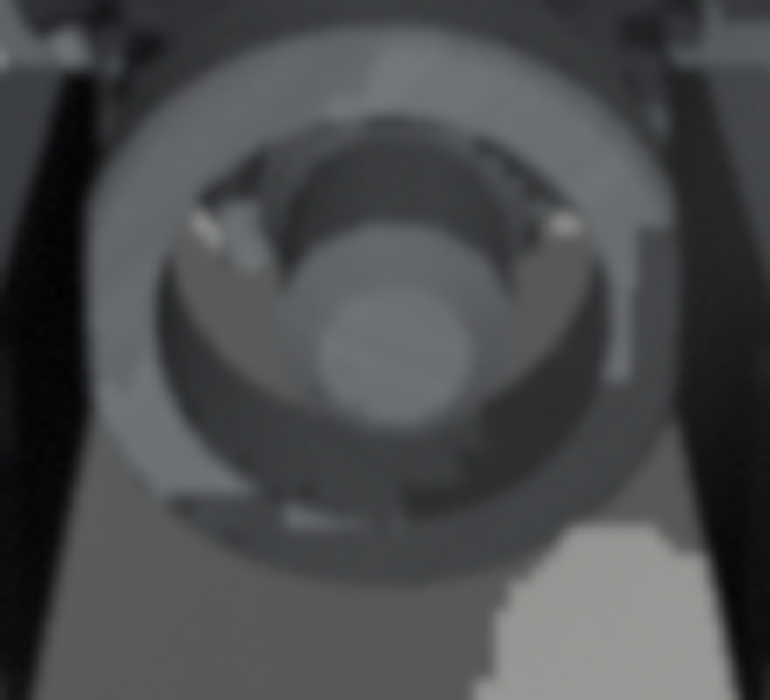

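View pics/c11.png

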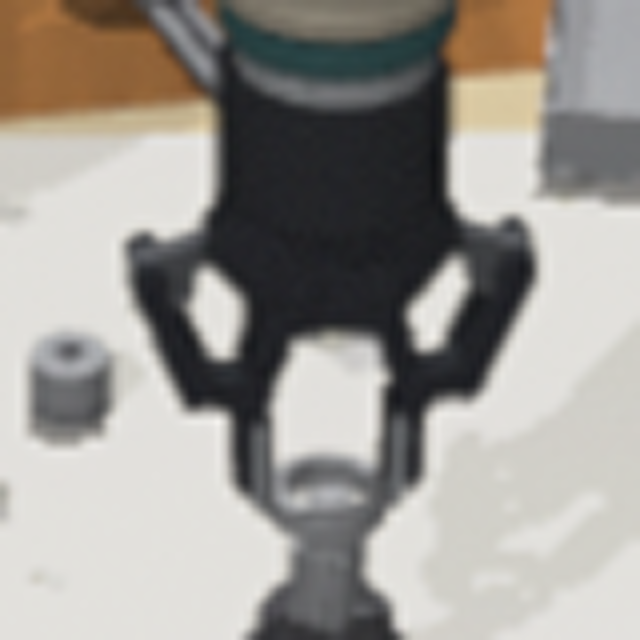

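Run:
```python
from h import *
z=load("w7");d=z["d"];R=cv2.Rodrigues(z["r"])[0]
def pts(mask): 
    v,u=np.nonzero(mask);dd=d[v,u];return np.c_[(np.linalg.inv(z["K"])@np.c_[u,v,u*0+1].T).T*dd[:,None]]
# all 3D points near in tool-ish world (remove camera centre): print top-height histogram
v,u=np.mgrid[275:370,270:365];m=np.zeros_like(d,bool);m[275:370,270:365]=True;m&=(d>100)&(d<185)
P=pts(m);W=P@R   # rotated to world axes, rel camera
h=W[:,2];print(np.histogram(h,bins=np.arange(-170,-110,2)))
for a,b in((-139,-127),):
    s=W[(h>a)&(h<b)];print(len(s),s.mean(0))
np.save("pics/W7.npy",W)
for u_ in (280,285,350,355): print(u_,[(v_,int(d[v_,u_])) for v_ in range(300,350,6)])
```

```text
(array([   0,    0,    0,    1,    8,    6,   15,   89,  121,  126,   65,
         55,  120,  294,  360,  386,  606,  914, 2567,  203,   72,   83,
         70,   72,   76,   73,   46,   26,   13]), array([-170, -168, -166, -164, -162, -160, -158, -156, -154, -152, -150,
       -148, -146, -144, -142, -140, -138, -136, -134, -132, -130, -128,
       -126, -124, -122, -120, -118, -116, -114, -112]))
4590 [-1.31781154e-01 -7.59639736e+01 -1.33940248e+02]
280 [(300, 148), (306, 146), (312, 148), (318, 148), (324, 149), (330, 150), (336, 151), (342, 151), (348, 298)]
285 [(300, 147), (306, 147), (312, 148), (318, 148), (324, 152), (330, 150), (336, 150), (342, 152), (348, 153)]
350 [(300, 145), (306, 146), (312, 147), (318, 148), (324, 150), (330, 150), (336, 150), (342, 152), (348, 153)]
355 [(300, 150), (306, 147), (312, 147), (318, 148), (324, 149), (330, 149), (336, 150), (342, 151), (348, 298)]
```

Run:
```python
from h import *
z=load("w7");d=z["d"];R=cv2.Rodrigues(z["r"])[0];Ki=np.linalg.inv(z["K"])
v,u=np.mgrid[275:370,270:365];m=(d[v,u]>100)&(d[v,u]<185);u=u[m];v=v[m]
W=((Ki@np.c_[u,v,u*0+1].T)*d[v,u]).T@R
ring=((u<288)|(u>347))&(abs(W[:,2]+133.5)<3)&(v>300)&(v<345)&(abs(W[:,0])<18.5)
flat=((u-319.6)**2+(v-330.6)**2<64)
print("ring h",np.median(W[ring,2]),ring.sum(),"flat h",np.median(W[flat,2]))
def P(cx,cy,h):
    r=R.T@Ki@np.array([263+cx/7-0.43,280+cy/7-0.43,1]);return r*h/r[2]
hr=np.median(W[ring,2]);hf=np.median(W[flat,2])
print("inner",[P(*q,hr).round(2) for q in ((155,318),(610,318),(383,115),(383,520))])
print("outer",[P(*q,hr).round(2) for q in ((88,318),(675,318),(383,22),(383,585))])
print("flat",[P(*q,hf).round(2) for q in ((318,354),(475,354),(396,283),(396,425))])
```

```text
ring h -132.98401446869792 960 flat h -134.30096760218277
inner [array([ -14.72,  -77.28, -132.98]), array([  14.03,  -77.23, -132.98]), array([  -0.31,  -63.22, -132.98]), array([  -0.3 ,  -92.01, -132.98])]
outer [array([ -18.95,  -77.29, -132.98]), array([  18.14,  -77.22, -132.98]), array([  -0.31,  -57.04, -132.98]), array([  -0.3 ,  -96.94, -132.98])]
flat [array([  -4.48,  -80.62, -134.3 ]), array([   5.59,  -80.6 , -134.3 ]), array([   0.51,  -75.52, -134.3 ]), array([   0.53,  -85.81, -134.3 ])]
```

>>> step_arm:
  deltas:
    - [[0.3, 0.9, -3, 0, 0, 0, 0], [0.3, 0, 0, -4, 0, 0, 0], [0.3, 0, 0, 0, 0, 0, 0], [0.3, 0, 0, 0, 0, 0, 0]]

```text
clock: 6.0
eef_pos: [543.0, -31.0, 122.5]
tool_rot: [-3.141, -0.0, 1.57]
force: [-0.2, -0.8, 0.0]
width: 37.0
```

Run:
```python
from h import *
from cell import ctrl
st=ctrl.read_state();print(st["eef_pos"],st["tool_rot"],st["force"],st["width"]);snap("w8","wrist")
crop("w8",318,330,55,50,7,"c12.png")
```

```text
[542.97601354 -31.04070112 122.48363533] [-3.14132980e+00 -2.48088413e-05  1.57049948e+00] [-0.24108745 -0.83439426  0.0238864 ] 36.99922801772186
```

View pics/c12.png

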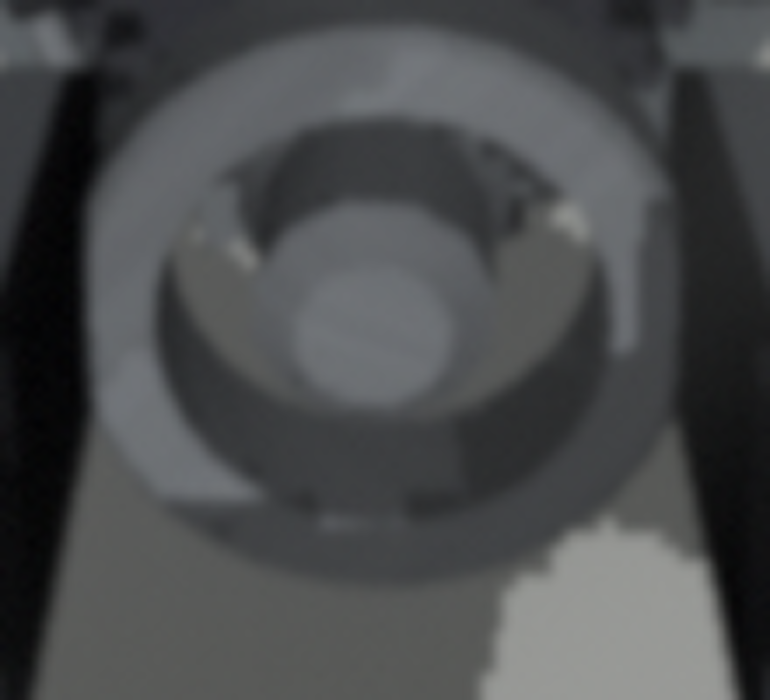

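```bash
cat >> h.py <<'E'
def P(z,cx,cy,h,ox=263,oy=280,s=7):
    R=cv2.Rodrigues(z["r"])[0]
    r=R.T@np.linalg.inv(z["K"])@np.array([ox+cx/s-0.43,oy+cy/s-0.43,1]);return r*h/r[2]
def hgt(z,u,v,rad):
    R=cv2.Rodrigues(z["r"])[0];d=z["d"];V,U=np.mgrid[:480,:640];m=((U-u)**2+(V-v)**2<rad**2)&(d>0)
    W=((np.linalg.inv(z["K"])@np.c_[U[m],V[m],np.ones(m.sum())].T)*d[m]).T@R
    return np.median(W[:,2])
E
python3 - <<'E'
from h import *
z=load("w8");h=hgt(z,315.9,327.4,8);print(h)
print([P(z,*q,h).round(2) for q in ((293,335),(453,335),(373,263),(373,407))])
hr=-133.;print([P(z,*q,hr).round(2) for q in ((155,318),(610,318),(383,115),(383,520))])
E
```

```text
-131.176800520945
[array([  -5.74,  -77.4 , -131.18]), array([   4.25,  -77.4 , -131.18]), array([  -0.74,  -72.38, -131.18]), array([  -0.75,  -82.52, -131.18])]
[array([ -14.53,  -77.27, -133.  ]), array([  14.22,  -77.26, -133.  ]), array([-1.200e-01, -6.323e+01, -1.330e+02]), array([-1.200e-01, -9.202e+01, -1.330e+02])]
```

>>> step_arm:
  deltas:
    - [[0.3, -0.6, 0.1, 0, 0, 0, 0], [0.3, 0, 0, -3, 0, 0, 0], [0.3, 0, 0, -3, 0, 0, 0], [0.3, 0, 0, -3, 0, 0, 0], [0.3, 0, 0, 0, 0, 0, 0], [0.3, 0, 0, 0, 0, 0, 0]]

```text
clock: 6.55
eef_pos: [542.3, -30.8, 113.2]
tool_rot: [-3.141, -0.0, 1.571]
force: [0.0, 0.1, 0.0]
width: 36.9
```

>>> step_arm:
  deltas:
    - [[0.3, 0, 0, -3, 0, 0, 0], [0.3, 0, 0, 0, 0, 0, 0], [0.3, 0, 0, 0, 0, 0, 0]]

```text
clock: 6.8
eef_pos: [542.4, -30.8, 110.4]
tool_rot: [-3.141, -0.0, 1.571]
force: [-0.2, -0.1, 0.3]
width: 36.7
```

>>> step_arm:
  deltas:
    - [[0.3, 0, 0, -4, 0, 0, 0], [0.3, 0, 0, -4, 0, 0, 0], [0.3, 0, 0, -4, 0, 0, 0], [0.3, 0, 0, 0, 0, 0, 0]]

```text
clock: 7.13
eef_pos: [541.8, -30.8, 97.6]
tool_rot: [-3.14, -0.0, 1.571]
force: [-0.2, -0.5, -1.0]
width: 37.2
```

>>> step_arm:
  deltas:
    - [[0.3, 0, 0, -4, 0, 0, 0], [0.3, 0, 0, -4, 0, 0, 0], [0.3, 0, 0, 0, 0, 0, 0], [0.3, 0, 0, 0, 0, 0, 0]]

```text
clock: 7.47
eef_pos: [542.3, -30.8, 90.2]
tool_rot: [-3.141, -0.0, 1.571]
force: [0.1, 0.5, -0.6]
width: 37.1
```

Run:
```python
from h import *
from cell import ctrl
snap("w9","wrist");snap("s9","side");snap("sc9","scene")
crop("w9",318,330,55,50,7,"c13.png")
crop("s9",330,260,40,40,8,"c14.png")
```

```text
(no output)
```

View pics/c13.png

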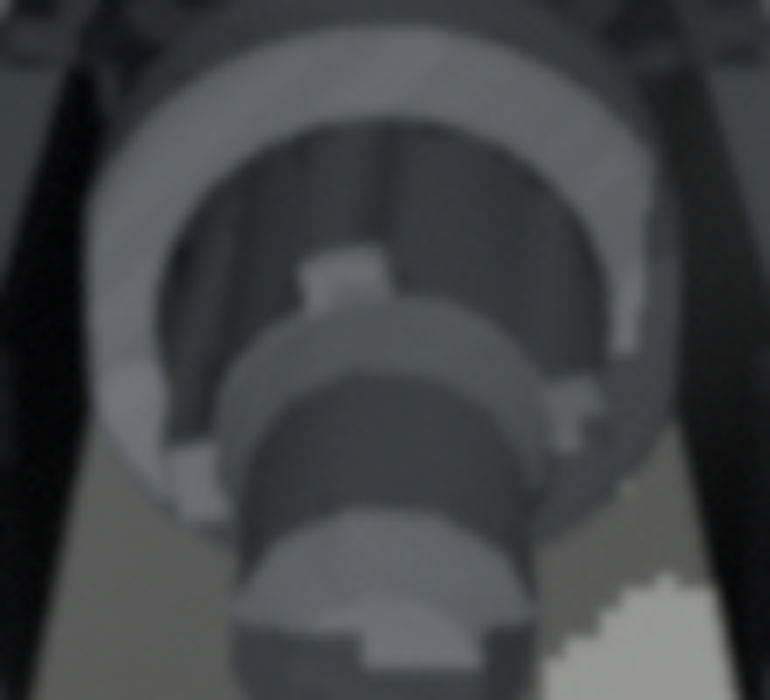

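View pics/c14.png

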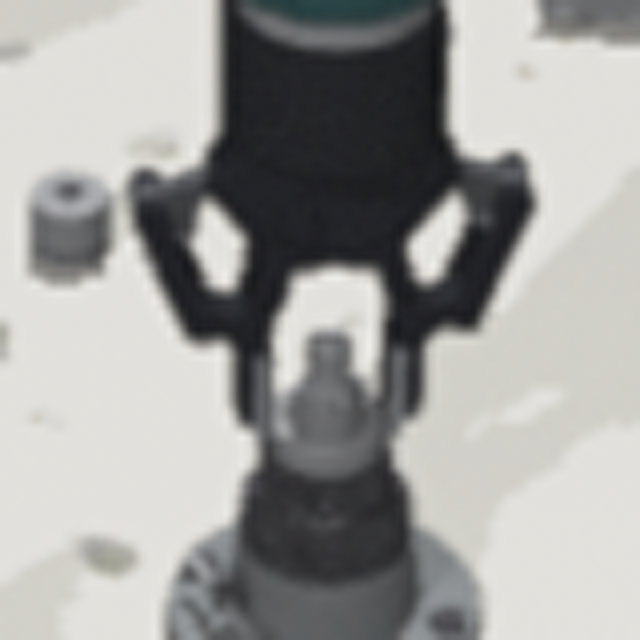

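Run:
```python
from h import *
z=load("w9");print(camc(z))
for h in (-116,-118,-120):
    q=[P(z,*a,h)[:2] for a in ((343,272),(580,412),(197,482))]
    a,b,c=q; ctr=(b+c)/2
    print(h,[x.round(1) for x in q],ctr.round(2),np.linalg.norm(b-c),np.degrees(np.arctan2(*(b-c)[::-1])),np.degrees(np.arctan2(*(a-ctr)[::-1])),np.linalg.norm(a-ctr))
for n in (hgt(z,263+343/7,280+275/7,3),hgt(z,263+197/7,280+482/7,3),hgt(z,263+580/7,280+412/7,2)):print(n)
```

```text
[542.55217501  44.52345362 224.78028125]
-116 [array([ -2.3, -64.6]), array([ 10.9, -73.3]), array([-10.6, -77.8])] [  0.13 -75.54] 21.95105419669566 11.865465590161932 102.56968162513499 11.249491233707912
-118 [array([ -2.4, -65.7]), array([ 11.1, -74.5]), array([-10.8, -79.1])] [  0.13 -76.84] 22.329520648362823 11.8654655901619 102.56968162513502 11.443447979116657
-120 [array([ -2.4, -66.8]), array([ 11.2, -75.8]), array([-11. , -80.5])] [  0.13 -78.14] 22.707987100029992 11.8654655901619 102.56968162513499 11.637404724525428
-119.19486382935669
-118.9156656200307
-119.01150224368777
```

>>> step_arm:
  deltas:
    - [[0.3, 0, 0, -1.5, 0, 0, 0], [0.3, 0, 0, -1.5, 0, 0, 0], [0.3, 0, 0, 0, 0, 0, 0], [0.3, 0, 0, 0, 0, 0, 0]]

```text
clock: 7.95
eef_pos: [542.4, -30.8, 87.5]
tool_rot: [-3.141, -0.0, 1.571]
force: [0.4, -0.3, -0.8]
width: 37.0
```

>>> step_arm:
  deltas:
    - [[0.3, 0, 0, -1, 0, 0, 0], [0.3, 0, 0, 0, 0, 0, 0]]

```text
clock: 8.12
eef_pos: [542.5, -30.8, 86.5]
tool_rot: [-3.141, -0.0, 1.571]
force: [-0.1, -0.4, -1.3]
width: 36.8
```

>>> step_arm:
  deltas:
    - [[0.7, 0, 0, 0, 0, 0, 0], [0.7, 0, 0, 0, 0, 0, 0], [0.7, 0, 0, 0, 0, 0, 0], [0.8, 0, 0, 5, 0, 0, 0], [0.8, 0, 0, 30, 0, 0, 0], [0.8, 0, 0, 30, 0, 0, 0], [0.8, 0, 0, 30, 0, 0, 0], [0.8, 0, 0, 0, 0, 0, 0]]

```text
clock: 8.78
eef_pos: [546.2, -31.0, 187.3]
tool_rot: [3.131, 0.0, 1.571]
force: [0.8, -0.8, 0.8]
width: 68.4
```

Run:
```python
from h import *
snap("w10","wrist");snap("s10","side")
crop("w10",318,330,80,60,5,"c15.png")
crop("s10",330,280,40,40,8,"c16.png")
```

```text
(no output)
```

View pics/w10.png

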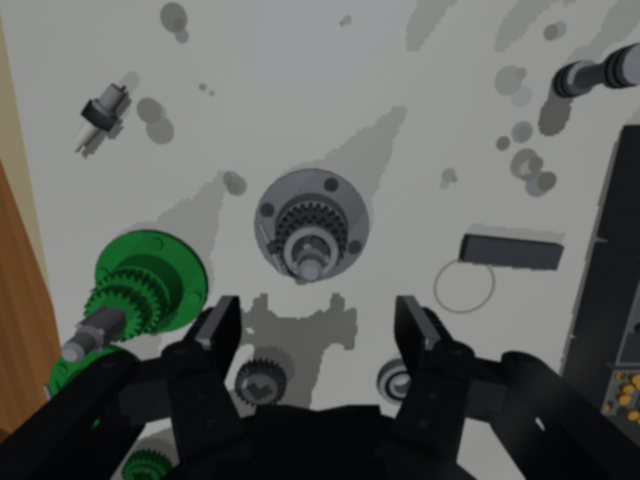

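View pics/c16.png

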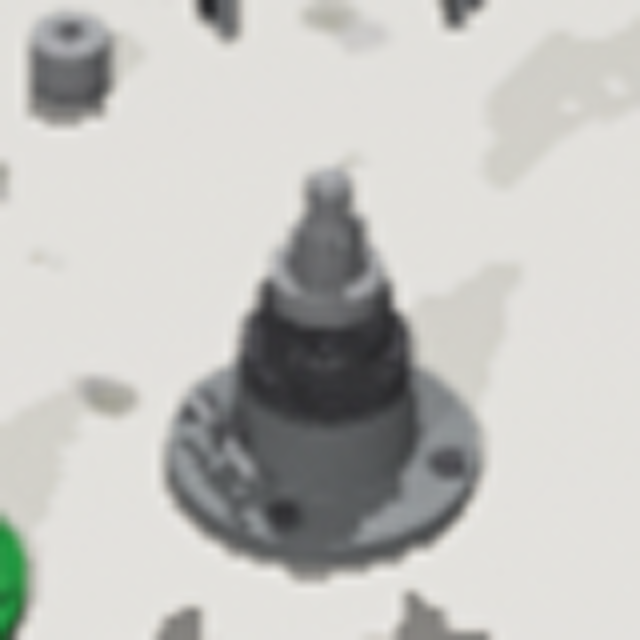

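>>> step_arm:
  deltas:
    - [[1, -7, -24, 0, 0, 0, 0], [1, -7, -24, 0, 0, 0, 0], [1, -7, -24, 0, 0, 0, 0], [1, -7, -24, -5, 0, 0, 0], [1, -7, -24, -10, 0, 0, 0], [1, -7, -24, -10, 0, 0, 0], [1, -7, -24, -10, 0, 0, 0], [1, -8, -24, -10, 0, 0, 0], [1, 0, 0, 0, 0, 0, 0], [1, 0, 0, 0, 0, 0, 0]]

```text
clock: 9.72
eef_pos: [483.4, -224.0, 134.9]
tool_rot: [-3.138, -0.001, 1.567]
force: [-0.2, -0.2, 0.5]
width: 85.3
```

Run:
```python
from h import *
snap("w11","wrist")
```

```text
(no output)
```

View pics/w11.png

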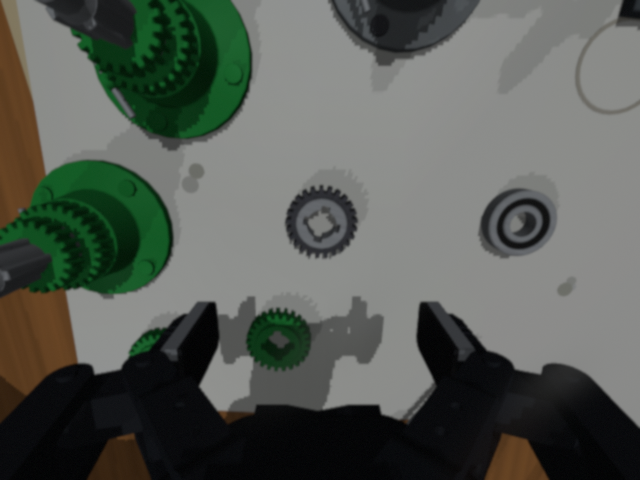

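Run:
```python
from h import *
crop("w11",321,222,42,38,9,"c17.png")
z=load("w11");print(camc(z),ray(z,321,221,20),ray(z,279,340,20))
print(hgt(z,338,222,4))
```

```text
[ 484.37668729 -148.80203699  269.47631322] [ 485.88530614 -205.21430245   20.        ] [ 450.49679475 -307.58516453   20.        ]
-250.0085677062982
```

View pics/c17.png

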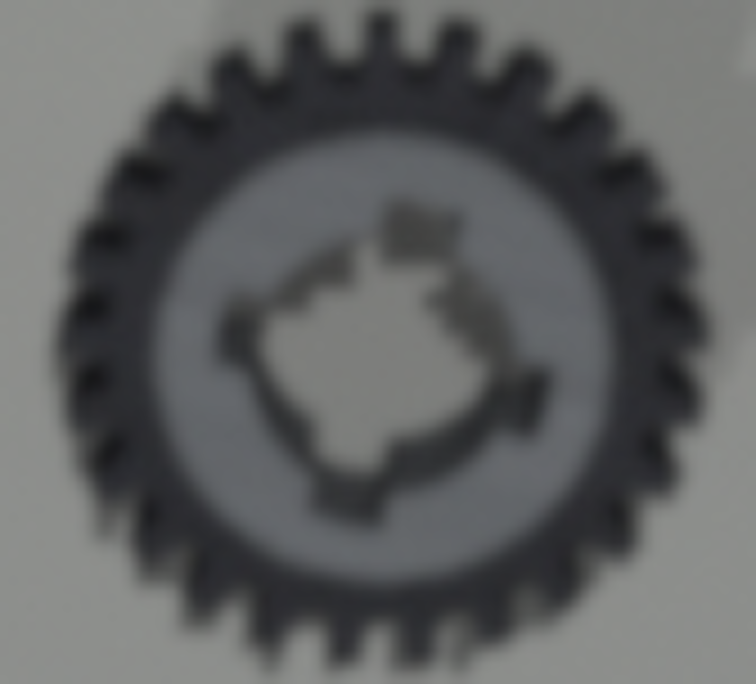

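Run:
```python
from h import *
z=load("w11");f=lambda x,y:P(z,x,y,-250,279,184,9)[:2]
a=[f(152,355),f(615,355),f(383,130),f(383,580)];print(np.round(a,1))
g=[f(540,402),f(425,226),f(236,332),f(350,502)]
c=np.mean(g,0);print(c,[np.degrees(np.arctan2(*(q-c)[::-1])).round(1) for q in g])
```

```text
[[-17.8 -58. ]
 [ 21.1 -58.1]
 [  1.6 -39.1]
 [  1.6 -77.9]]
[  2.00549536 -59.08403607] [np.float64(-13.6), np.float64(75.5), np.float64(166.7), np.float64(-105.2)]
```

>>> step_arm:
  deltas:
    - [[1, 1.8, 18, -15, 0, 0, 0], [1, 0, 0, -25, 0, 0, 0], [1, 0, 0, -25, 0, 0, 0], [1, 0, 0, -25, 0, 0, 0], [1, 0, 0, -20, 0, 0, 0], [1, 0, 0, 0, 0, 0, 0], [1, 0, 0, 0, 0, 0, 0]]

```text
clock: 10.35
eef_pos: [487.1, -203.1, 26.0]
tool_rot: [-3.14, -0.002, 1.573]
force: [-0.1, 0.8, -0.1]
width: 85.4
```

Run:
```python
from h import *
snap("w12","wrist")
crop("w12",320,300,70,60,5,"c18.png")
```

```text
(no output)
```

View pics/c18.png

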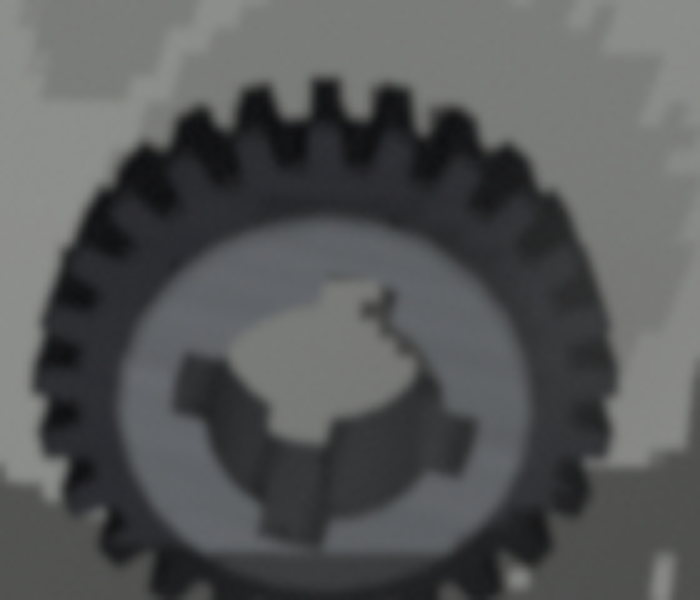

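>>> step_arm:
  deltas:
    - [[1, -1, -3, -7, 0, 0, 0], [1, 0, 0, -7, 0, 0, 0], [1, 0, 0, 0, 0, 0, 0], [0.5, 0, 0, 0, 0, 0, 0], [0.5, 0, 0, 0, 0, 0, 0], [0.5, 0, 0, 0, 0, 0, 0], [0.5, 0, 0, 0, 0, 0, 0]]

```text
clock: 10.98
eef_pos: [486.3, -207.9, 13.6]
tool_rot: [3.141, 0.0, 1.571]
force: [-2.6, 1.2, 8.3]
width: 52.0
```

Run:
```python
from h import *
snap("w13","wrist");snap("s13","side")
crop("w13",320,320,70,60,5,"c19.png")
crop("s13",315,320,50,40,7,"c20.png")
```

```text
(no output)
```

View pics/c19.png

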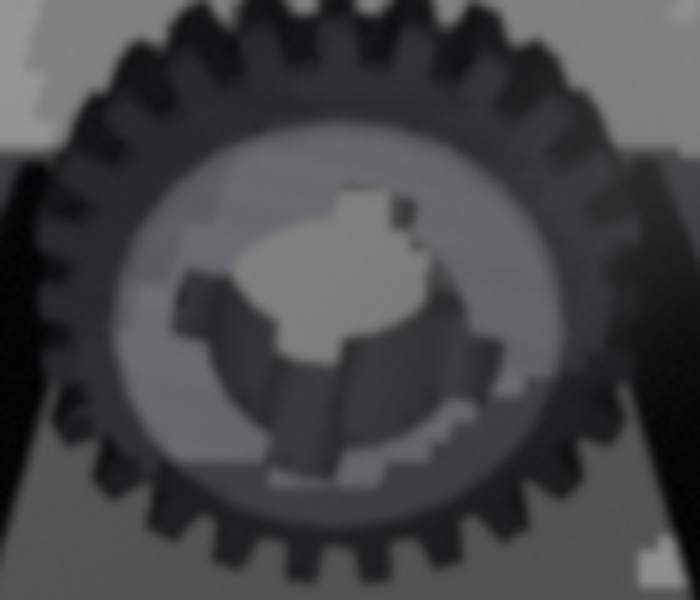

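View pics/c20.png

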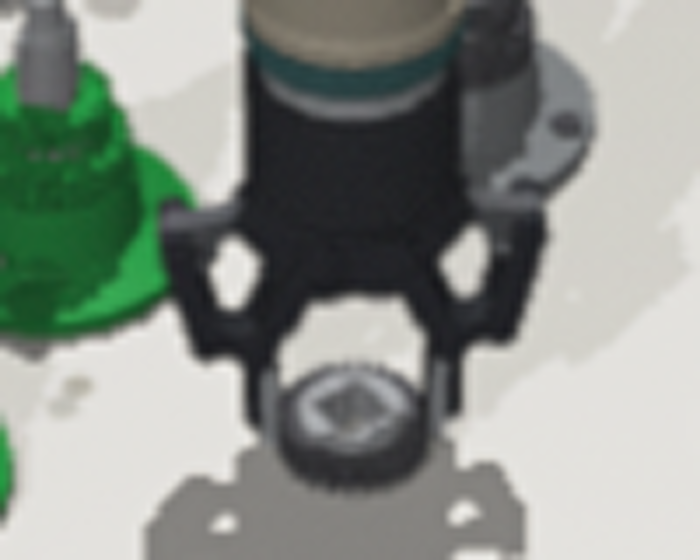

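Run:
```python
from h import *
z=load("w13");h=hgt(z,278,325,2);h2=hgt(z,285,290,3);print(h,h2)
h=h2
f=lambda x,y:P(z,x,y,h,250,260,5)[:2]
a=np.array([f(112,323),f(563,323),f(337,120),f(337,527)]);print(a.round(1)); c=np.array([(a[0,0]+a[1,0])/2,(a[2,1]+a[3,1])/2]);print(c)
for q in ((492,367),(376,198),(183,302),(305,478)): v=f(*q)-c;print(np.degrees(np.arctan2(v[1],v[0])),np.linalg.norm(v))
```

```text
-128.11883828687635 -131.19091971377776
[[-19.8 -75.8]
 [ 19.5 -75.8]
 [ -0.2 -56.7]
 [ -0.2 -96.6]]
[ -0.1384104  -76.65425201]
-14.53162957663422 14.03496373902059
75.6106958246549 13.201898957142912
167.92614905470913 13.721889976720762
-101.14725333586425 15.112613144536533
```

>>> step_arm:
  deltas:
    - [[0.4, 0, 0, 5, 0, 0, 0], [0.4, 0, 0, 20, 0, 0, 0], [0.4, 0, 0, 27, 0, 0, 0], [0.4, 0, 0, 27, 0, 0, 0], [0.4, 0, 0, 27, 0, 0, 0], [0.4, 0, 0, 27, 0, 0, 0], [0.4, 0, 0, 15, 0, 0, 0], [0.4, 0, 0, 0, 0, 0, 0], [0.4, 0, 0, 0, 0, 0, 0]]

```text
clock: 11.83
eef_pos: [486.4, -207.8, 161.0]
tool_rot: [3.14, 0.0, 1.571]
force: [-1.2, -1.0, -2.9]
width: 52.0
```

>>> step_arm:
  deltas:
    - [[0.4, 7, 22, 0, 0, 0, 0], [0.4, 7, 22, 0, 0, 0, 0], [0.4, 7, 22, 0, 0, 0, 0.11], [0.4, 7, 22, 0, 0, 0, 0.11], [0.4, 7, 22, 0, 0, 0, 0.11], [0.4, 7, 22, 0, 0, 0, 0.11], [0.4, 7, 22, 0, 0, 0, 0], [0.4, 7, 22, 0, 0, 0, 0], [0.4, 0, 0, 0, 0, 0, 0], [0.4, 0, 0, 0, 0, 0, 0]]

```text
clock: 12.67
eef_pos: [541.3, -29.8, 158.6]
tool_rot: [-3.139, -0.002, 2.014]
force: [-0.0, -1.7, -3.9]
width: 51.4
```

Run:
```python
from h import *
from cell import ctrl
st=ctrl.read_state();print(st["eef_pos"],st["tool_rot"],st["force"],st["width"],st["qpos"].round(2))
snap("w14","wrist");snap("s14","side")
crop("w14",320,320,70,60,5,"c21.png")
crop("s14",330,240,50,40,7,"c22.png")
```

```text
[541.3306961  -29.79892935 158.6110242 ] [-3.13887293e+00 -2.46265594e-03  2.01433967e+00] [-0.00671063 -1.74800084 -3.90557936] 51.44150498164447 [ 0.08  0.59 -0.11  1.9   0.1   0.67  0.35]
```

View pics/c21.png

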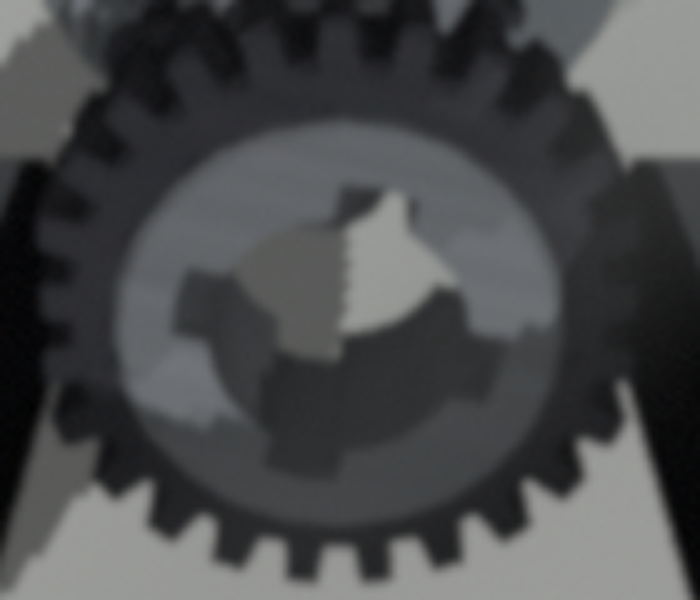

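View pics/c22.png

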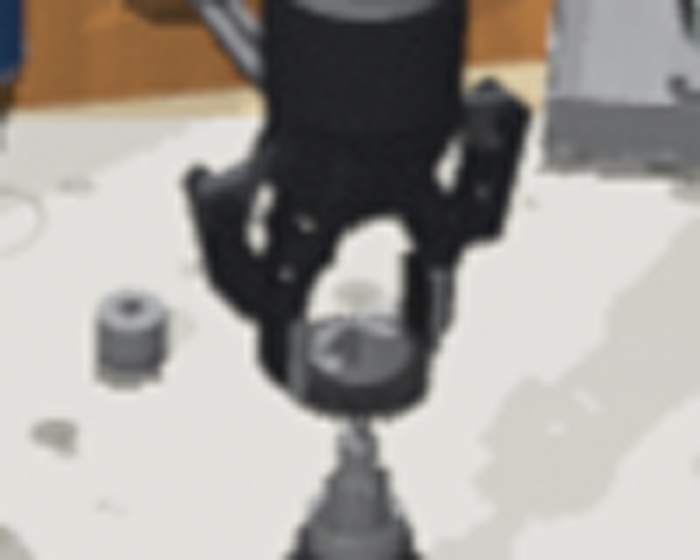

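>>> step_arm:
  deltas:
    - [[0.4, 0.4, -1.8, -4, 0, 0, 0], [0.4, 0, 0, -4, 0, 0, 0], [0.4, 0, 0, -4, 0, 0, 0], [0.4, 0, 0, 0, 0, 0, 0], [0.4, 0, 0, 0, 0, 0, 0]]

```text
clock: 13.18
eef_pos: [542.3, -33.9, 148.1]
tool_rot: [-3.141, -0.0, 2.01]
force: [-0.2, 0.8, -2.1]
width: 52.1
```

Run:
```python
from h import *
from cell import ctrl
st=ctrl.read_state();print(st["eef_pos"],st["tool_rot"],st["force"],st["width"],st["qpos"].round(2))
snap("w15","wrist");snap("s15","side");snap("sc15","scene")
crop("w15",320,320,70,60,5,"c23.png")
crop("s15",330,245,40,35,9,"c24.png")
crop("sc15",302,270,40,35,9,"c25.png")
```

```text
[542.32654989 -33.9306922  148.13703845] [-3.14072387e+00 -4.39364005e-04  2.01016918e+00] [-0.24632869  0.75451325 -2.11149666] 52.060677099976054 [ 0.08  0.6  -0.11  1.9   0.1   0.64  0.35]
```

View pics/c23.png

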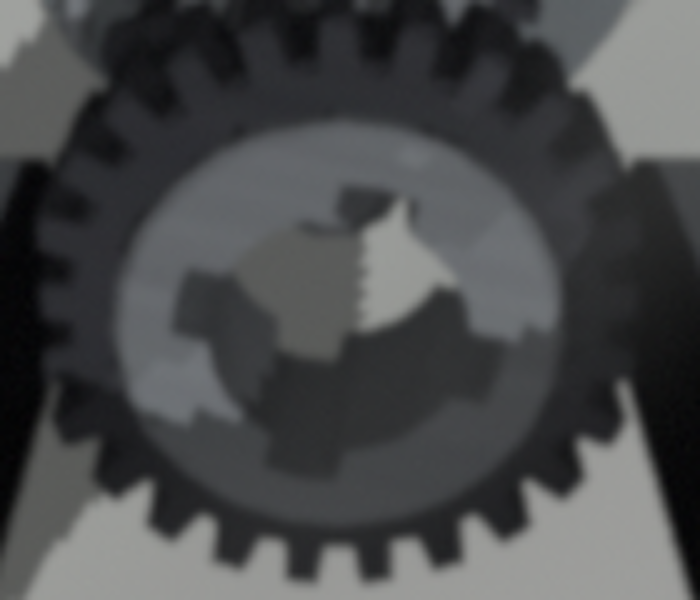

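View pics/c24.png

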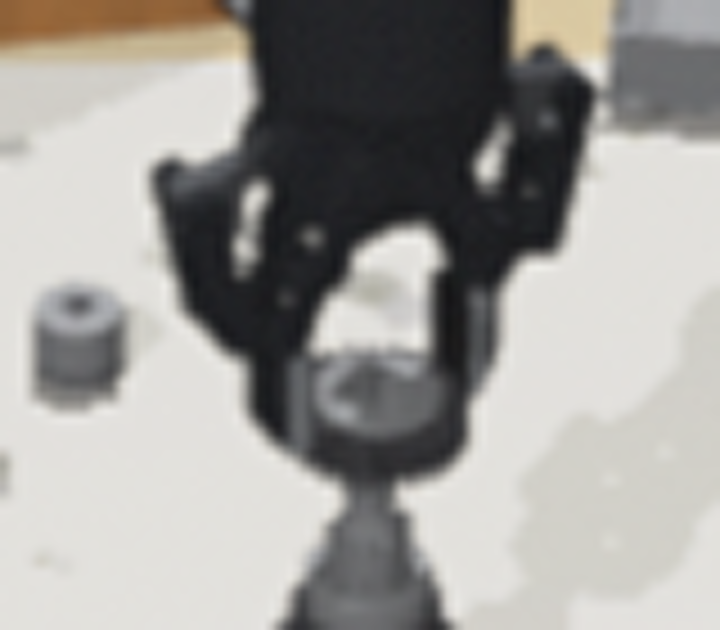

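View pics/c25.png

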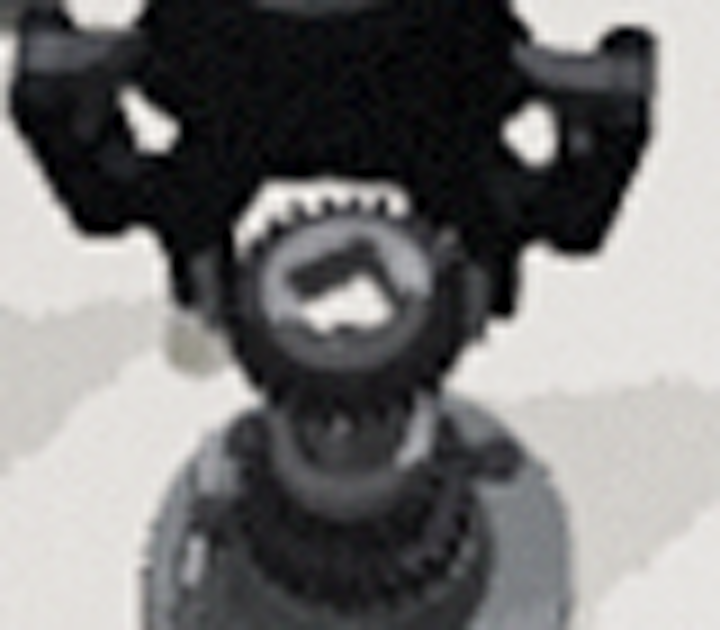

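```bash
cat >> h.py <<'E'
def avg(n=8):
    from cell import ctrl
    a=[]
    for i in range(n):
        ctrl.get_image("side");s=ctrl.read_state();a.append([*s["eef_pos"],*s["force"],s["tool_rot"][2],s["width"]])
    a=np.array(a);print("mean",a.mean(0).round(2),"std",a.std(0).round(2));return a
E
python3 -c "
from h import *
avg(8)"
```

```text
mean [ 5.4282e+02 -3.3560e+01  1.4874e+02  8.0000e-02 -3.3000e-01 -3.1100e+00
  2.0100e+00  5.1820e+01] std [0.06 0.02 0.05 0.3  0.37 0.52 0.   0.18]
```

>>> step_arm:
  deltas:
    - [[0.4, -0.9, 1.8, 0, 0, 0, 0], [0.4, 0, 0, 0, 0, 0, 0], [0.4, 0, 0, -4, 0, 0, 0], [0.4, 0, 0, -4, 0, 0, 0], [0.4, 0, 0, 0, 0, 0, 0], [0.4, 0, 0, 0, 0, 0, 0]]

```text
clock: 14.23
eef_pos: [541.5, -31.8, 140.1]
tool_rot: [-3.141, -0.0, 2.011]
force: [0.5, 0.0, -2.1]
width: 51.8
```

>>> step_arm:
  deltas:
    - [[0.4, 0, 0, -3, 0, 0, 0], [0.4, 0, 0, -3, 0, 0, 0], [0.4, 0, 0, 0, 0, 0, 0], [0.4, 0, 0, 0, 0, 0, 0]]

```text
clock: 14.57
eef_pos: [541.6, -31.8, 134.3]
tool_rot: [-3.141, -0.0, 2.011]
force: [-0.5, -0.6, -2.7]
width: 51.7
```

Run:
```python
from h import *
avg(2)
snap("w16","wrist")
crop("w16",320,320,70,60,5,"c26.png")
```

```text
mean [ 5.4181e+02 -3.1790e+01  1.3452e+02 -4.0000e-02  1.9000e-01 -2.7200e+00
  2.0100e+00  5.1870e+01] std [0.04 0.01 0.05 0.41 0.21 0.04 0.   0.2 ]
```

View pics/c26.png

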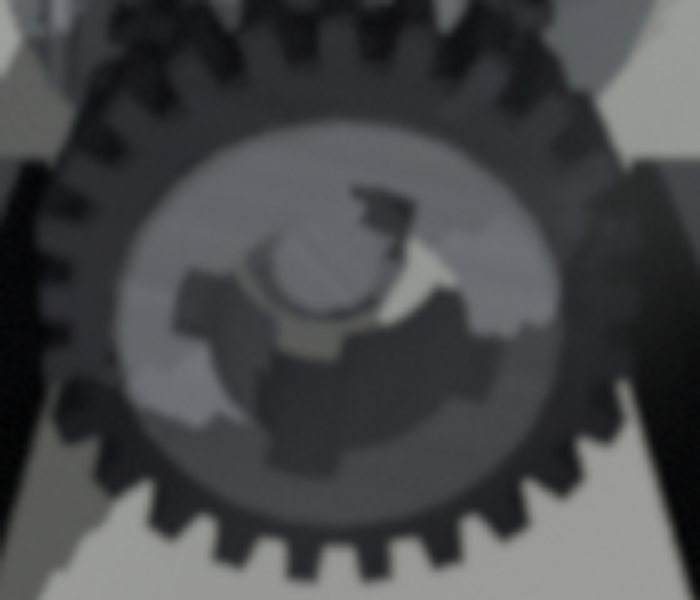

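Run:
```python
from h import *
z=load("w16");print(camc(z))
f=lambda x,y,h:P(z,x,y,h,250,260,5)
h=hgt(z,250+327/5,260+265/5,5);print("flat h",h)
for hh in (-143.1,h):
  print([f(*q,hh)[:2].round(2) for q in ((272,263),(383,263),(327,220),(327,310))])
  print("c",f(327.5,264,hh))
hr=-131.2
a=np.array([f(*q,hr) for q in ((112,323),(561,323),(337,120),(337,527))]);print(a.round(1),a.mean(0))
```

```text
[510.94860017  36.56614274 269.11407788]
flat h -143.2592983911427
[array([ 26.81, -71.75]), array([ 36.25, -67.3 ]), array([ 29.6 , -65.51]), array([ 33.59, -74.03])]
c [  31.5727065   -69.62049723 -143.1       ]
[array([ 26.84, -71.83]), array([ 36.29, -67.38]), array([ 29.63, -65.58]), array([ 33.62, -74.11])]
c [  31.60785312  -69.69799851 -143.25929839]
[[  14.4  -77.  -131.2]
 [  49.8  -60.3 -131.2]
 [  24.   -51.3 -131.2]
 [  41.   -87.5 -131.2]] [  32.27753941  -69.03517429 -131.2       ]
```

>>> step_arm:
  deltas:
    - [[0.4, -0.7, -0.2, -3, 0, 0, 0], [0.4, 0, 0, -3, 0, 0, 0], [0.4, 0, 0, -2.5, 0, 0, 0], [0.4, 0, 0, 0, 0, 0, 0], [0.4, 0, 0, 0, 0, 0, 0]]

```text
clock: 15.13
eef_pos: [540.9, -32.0, 125.8]
tool_rot: [-3.141, -0.0, 2.011]
force: [-0.3, 0.2, -3.4]
width: 51.8
```

Run:
```python
from h import *
avg(2)
snap("w17","wrist")
crop("w17",320,320,70,60,5,"c27.png")
```

```text
mean [ 5.4112e+02 -3.1960e+01  1.2599e+02 -4.1000e-01 -7.3000e-01 -2.7900e+00
  2.0100e+00  5.1870e+01] std [0.05 0.01 0.04 0.05 0.44 0.02 0.   0.23]
```

View pics/c27.png

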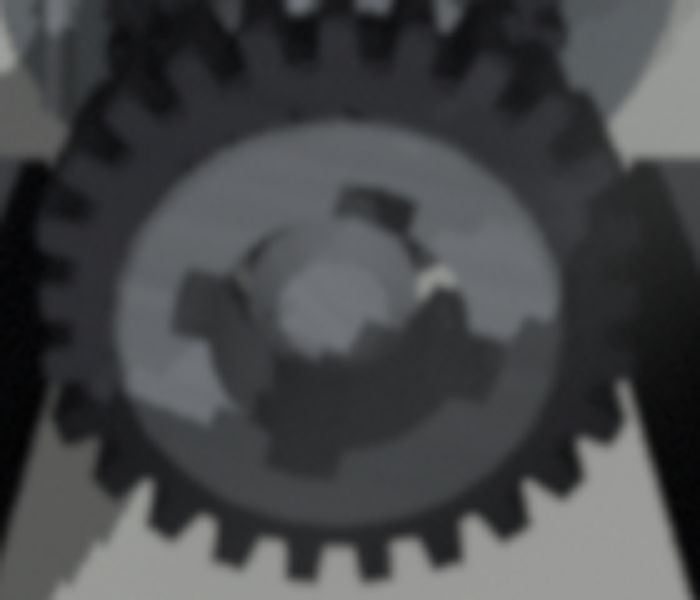

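Run:
```python
from h import *
z=load("w17")
f=lambda x,y,h:P(z,x,y,h,250,260,5)
R=cv2.Rodrigues(z["r"])[0]
h=hgt(z,250+333/5,260+305/5,5);print("flat h",h)
hr=-131.2
for hh in (-134.6,h):
  print("flat ext",np.linalg.norm(f(277,308,hh)-f(390,308,hh)),np.linalg.norm(f(333,262,hh)-f(333,355,hh)),f(333,308,hh))
  # chamfer base edge 3mm lower
  print("chamfer",(f(242,290,hh-3)+f(425,290,hh-3))/2,np.linalg.norm(f(242,290,hh-3)-f(425,290,hh-3)))
a=[f(112,323,hr),f(561,323,hr),f(337,120,hr),f(337,527,hr)]
print("gear",(a[0]+a[1])/2,(a[2]+a[3])/2)
ex=np.array([np.cos(2.0105-np.pi/2),np.sin(2.0105-np.pi/2),0]);print(ex)
for q in ((492,367),(378,198),(183,302),(303,478)):
  c=(a[2]+a[3])/2; v=f(*q,hr)-c;print(np.degrees(np.arctan2(v[1],v[0])),np.linalg.norm(v))
```

```text
flat h -134.66253575672027
flat ext 10.079500474616516 9.296462932362417 [  31.99098491  -69.22198916 -134.6       ]
chamfer [  31.96570184  -69.08678938 -137.6       ] 16.63044690677955
flat ext 10.084183455222336 9.300782110254675 [  32.00584806  -69.25415    -134.66253576]
chamfer [  31.98022945  -69.1181876  -137.66253576] 16.638005028741116
gear [  32.0816925   -68.66978108 -131.2       ] [  32.47182497  -69.39524606 -131.2       ]
[0.90487784 0.42567134 0.        ]
10.730066603250705 14.075839368192891
99.92962522956745 13.253682194208945
-166.8890018443262 13.678243648673723
-76.43733173223417 15.13686570419256
```

>>> step_arm:
  deltas:
    - [[0.4, -0.3, 0, -1.5, 0, 0, 0], [0.4, 0, 0, -1, 0, 0, 0], [0.4, 0, 0, 0, 0, 0, 0], [0.4, 0, 0, 0, 0, 0, 0]]

```text
clock: 15.62
eef_pos: [540.7, -32.0, 123.5]
tool_rot: [-3.141, -0.0, 2.011]
force: [-0.5, -0.1, -2.2]
width: 51.7
```

>>> step_arm:
  deltas:
    - [[0.4, 0, 0, -1, 0, 0, 0], [0.4, 0, 0, 0, 0, 0, 0], [0.4, 0, 0, 0, 0, 0, 0]]

```text
clock: 15.87
eef_pos: [540.8, -32.0, 122.5]
tool_rot: [-3.141, -0.0, 2.011]
force: [0.3, -0.6, -2.8]
width: 51.9
```

>>> step_arm:
  deltas:
    - [[0.4, 0, 0, -1, 0, 0, 0], [0.4, 0, 0, 0, 0, 0, 0], [0.4, 0, 0, 0, 0, 0, 0]]

```text
clock: 16.12
eef_pos: [540.7, -32.0, 121.5]
tool_rot: [-3.141, -0.0, 2.011]
force: [-0.8, 0.3, -1.8]
width: 51.8
```

Underside should be at ~105 now; continuing in 1 mm steps with force checks.

>>> step_arm:
  deltas:
    - [[0.4, 0, 0, -1, 0, 0, 0], [0.4, 0, 0, 0, 0, 0, 0], [0.4, 0, 0, 0, 0, 0, 0]]

```text
clock: 16.37
eef_pos: [540.8, -32.0, 120.5]
tool_rot: [-3.141, -0.0, 2.011]
force: [-0.6, 0.3, -3.3]
width: 51.8
```

>>> step_arm:
  deltas:
    - [[0.4, 0, 0, -1, 0, 0, 0], [0.4, 0, 0, 0, 0, 0, 0], [0.4, 0, 0, 0, 0, 0, 0]]

```text
clock: 16.62
eef_pos: [540.9, -32.0, 119.6]
tool_rot: [3.142, 0.0, 2.011]
force: [-0.1, -0.2, -3.2]
width: 52.1
```

>>> step_arm:
  deltas:
    - [[0.4, 0, 0, -1, 0, 0, 0], [0.4, 0, 0, 0, 0, 0, 0], [0.4, 0, 0, 0, 0, 0, 0]]

```text
clock: 16.87
eef_pos: [540.9, -32.2, 118.6]
tool_rot: [3.142, 0.0, 2.011]
force: [0.2, -0.4, -2.7]
width: 51.8
```

>>> step_arm:
  deltas:
    - [[0.4, 0, 0, -1.5, 0, 0, 0], [0.4, 0, 0, -1.5, 0, 0, 0], [0.4, 0, 0, 0, 0, 0, 0], [0.4, 0, 0, 0, 0, 0, 0]]

```text
clock: 17.2
eef_pos: [540.8, -32.2, 115.4]
tool_rot: [-3.141, 0.0, 2.011]
force: [1.6, -0.9, -3.4]
width: 51.8
```

>>> step_arm:
  deltas:
    - [[0.4, 0, 0, -1.5, 0, 0, 0], [0.4, 0, 0, -1.5, 0, 0, 0], [0.4, 0, 0, 0, 0, 0, 0], [0.4, 0, 0, 0, 0, 0, 0]]

```text
clock: 17.53
eef_pos: [540.8, -32.2, 112.4]
tool_rot: [-3.141, 0.0, 2.011]
force: [0.3, -1.3, -3.3]
width: 51.9
```

Run:
```python
from h import *
avg(2)
snap("w18","wrist");snap("s18","side")
crop("w18",320,320,70,60,5,"c28.png")
crop("s18",330,260,40,35,9,"c29.png")
```

```text
mean [540.84 -32.2  112.47   1.52  -1.79  -3.9    2.01  52.16] std [0.   0.01 0.01 0.12 0.49 0.02 0.   0.17]
```

View pics/c28.png

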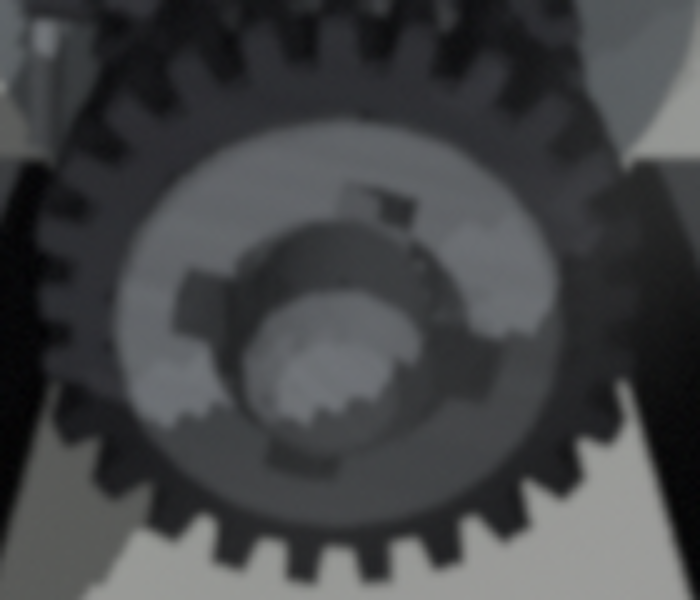

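View pics/c29.png

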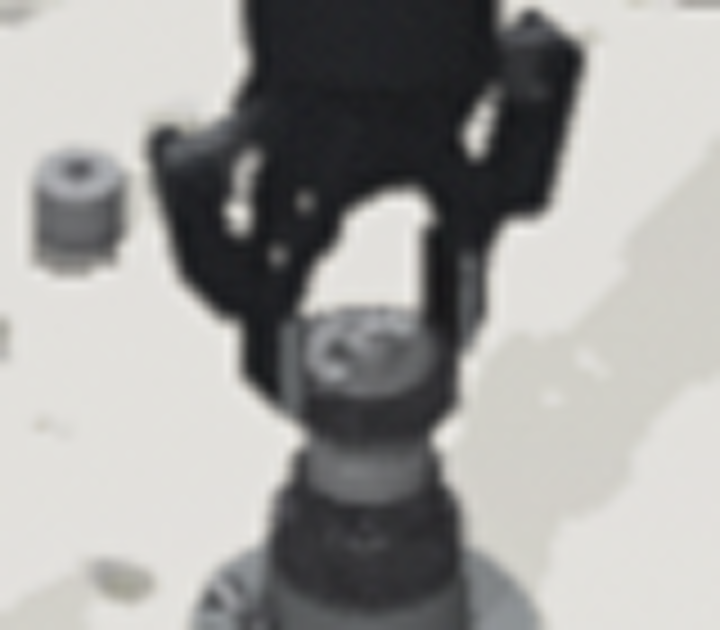

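>>> step_arm:
  deltas:
    - [[0.4, 0.2, -0.3, -1, 0, 0, 0], [0.4, 0, 0, -1.5, 0, 0, 0], [0.4, 0, 0, 0, 0, 0, 0], [0.4, 0, 0, 0, 0, 0, 0]]

```text
clock: 18.07
eef_pos: [541.0, -32.2, 110.0]
tool_rot: [3.142, -0.0, 2.011]
force: [0.8, -2.2, -3.6]
width: 51.8
```

>>> step_arm:
  deltas:
    - [[0.4, 0, 0, -1.5, 0, 0, 0], [0.4, 0, 0, -1.5, 0, 0, 0], [0.4, 0, 0, 0, 0, 0, 0], [0.4, 0, 0, 0, 0, 0, 0]]

```text
clock: 18.4
eef_pos: [541.0, -32.3, 106.9]
tool_rot: [-3.141, -0.0, 2.011]
force: [0.4, -1.2, -2.8]
width: 51.9
```

>>> step_arm:
  deltas:
    - [[0.4, 0, 0, -1, 0, 0, 0], [0.4, 0, 0, 0, 0, 0, 0], [0.4, 0, 0, 0, 0, 0, 0]]

```text
clock: 18.65
eef_pos: [541.0, -32.3, 106.0]
tool_rot: [3.142, -0.0, 2.011]
force: [1.3, -1.7, -2.4]
width: 51.5
```

>>> step_arm:
  deltas:
    - [[0.4, 0, 0, -0.8, 0, 0, 0], [0.4, 0, 0, 0, 0, 0, 0], [0.4, 0, 0, 0, 0, 0, 0]]

```text
clock: 18.9
eef_pos: [541.0, -32.3, 105.2]
tool_rot: [-3.142, -0.0, 2.011]
force: [0.4, -0.6, -2.5]
width: 51.7
```

>>> step_arm:
  deltas:
    - [[0.4, 0, 0, -0.6, 0, 0, 0], [0.4, 0, 0, 0, 0, 0, 0], [0.4, 0, 0, 0, 0, 0, 0]]

```text
clock: 19.15
eef_pos: [541.0, -32.3, 104.7]
tool_rot: [3.142, -0.0, 2.011]
force: [0.0, -2.2, -2.3]
width: 51.9
```

>>> step_arm:
  deltas:
    - [[0.4, 0, 0, -0.6, 0, 0, 0], [0.4, 0, 0, 0, 0, 0, 0], [0.4, 0, 0, 0, 0, 0, 0]]

```text
clock: 19.4
eef_pos: [541.0, -32.3, 104.0]
tool_rot: [-3.142, -0.0, 2.011]
force: [0.9, -2.4, -3.2]
width: 51.7
```

>>> step_arm:
  deltas:
    - [[0.4, 0, 0, -0.6, 0, 0, 0], [0.4, 0, 0, 0, 0, 0, 0], [0.4, 0, 0, 0, 0, 0, 0]]

```text
clock: 19.65
eef_pos: [541.0, -32.3, 103.4]
tool_rot: [-3.141, -0.0, 2.011]
force: [0.5, -2.0, -2.3]
width: 51.7
```

>>> step_arm:
  deltas:
    - [[0.4, 0, 0, -0.6, 0, 0, 0], [0.4, 0, 0, 0, 0, 0, 0], [0.4, 0, 0, 0, 0, 0, 0]]

```text
clock: 19.9
eef_pos: [541.0, -32.3, 102.8]
tool_rot: [-3.142, -0.0, 2.011]
force: [0.2, -1.3, -2.9]
width: 51.6
```

>>> step_arm:
  deltas:
    - [[0.4, 0, 0, -0.6, 0, 0, 0], [0.4, 0, 0, 0, 0, 0, 0], [0.4, 0, 0, 0, 0, 0, 0]]

```text
clock: 20.15
eef_pos: [541.0, -32.3, 102.2]
tool_rot: [3.142, -0.0, 2.011]
force: [0.5, -1.4, -2.5]
width: 51.9
```

>>> step_arm:
  deltas:
    - [[0.4, 0, 0, -0.6, 0, 0, 0], [0.4, 0, 0, 0, 0, 0, 0], [0.4, 0, 0, 0, 0, 0, 0]]

```text
clock: 20.4
eef_pos: [541.0, -32.3, 101.7]
tool_rot: [3.142, 0.0, 2.011]
force: [0.7, -1.3, -2.0]
width: 51.3
```

Run:
```python
from h import *
avg(2)
snap("w19","wrist");snap("s19","side")
z=load("w19")
crop("w19",320,320,70,60,5,"c30.png")
crop("s19",330,270,40,35,9,"c31.png")
print("gear h",hgt(z,285,290,3),"flat",hgt(z,317,352,4))
```

```text
mean [541.05 -32.33 101.71   1.01  -1.46  -1.02   2.01  51.9 ] std [0.   0.   0.01 0.23 0.29 0.03 0.   0.15]
gear h -131.1455270670089 flat -110.36496711898378
```

View pics/c30.png

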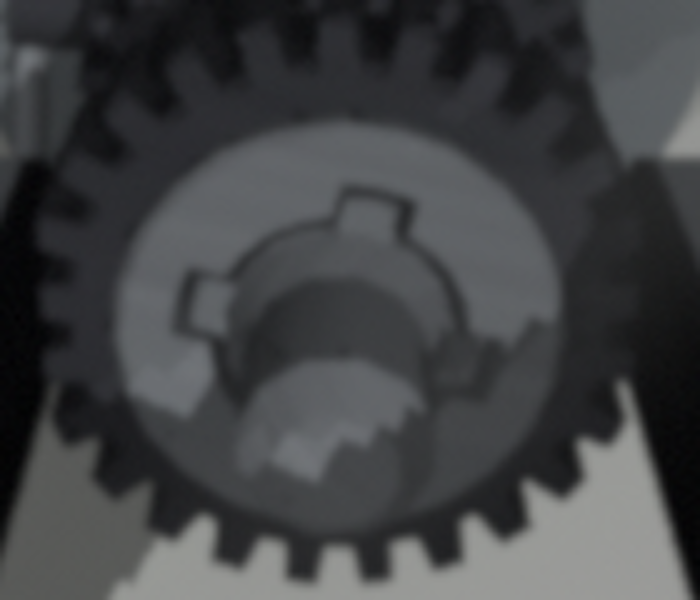

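View pics/c31.png

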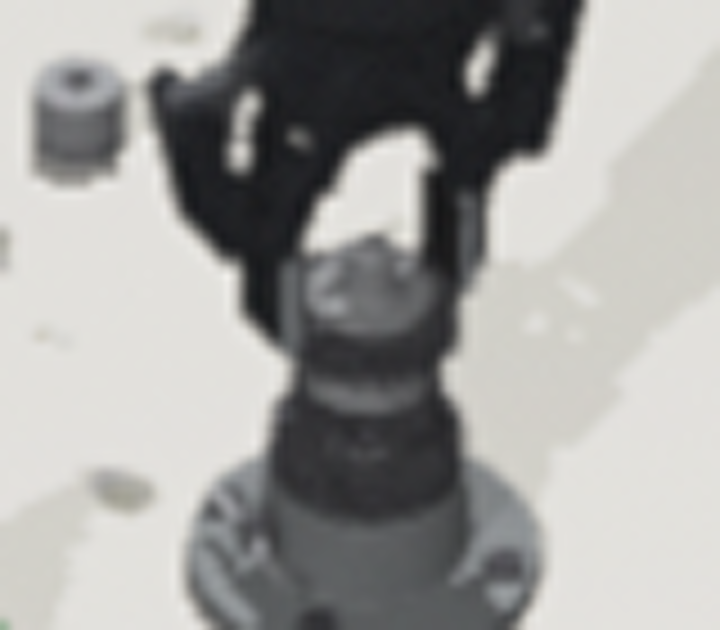

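Run:
```python
from h import *
z=load("w19")
print("spline",hgt(z,324.5,302.5,4),hgt(z,292.5,321.5,3),"gear",hgt(z,350,300,3),hgt(z,285,300,3),hgt(z,305,292,3))
d=z["d"];print("flat",[hgt(z,u,v,2.5) for u,v in ((305,352),(310,350),(318,355),(325,356),(312,345))])
```

```text
spline -130.32625914565938 -130.33502664309066 gear -128.7114732111945 -128.44913227189772 -128.34590600845598
flat [np.float64(-110.38261869480245), np.float64(-110.37959065442516), np.float64(-110.33642607722948), np.float64(-110.28267242673638), np.float64(-110.42359704128705)]
```

>>> step_arm:
  deltas:
    - [[0.4, 0, 0, -0.5, 0, 0, 0], [0.4, 0, 0, 0, 0, 0, 0], [0.4, 0, 0, 0, 0, 0, 0]]

```text
clock: 20.85
eef_pos: [541.1, -32.3, 101.6]
tool_rot: [3.141, 0.0, 2.011]
force: [-0.7, -1.1, 5.0]
width: 52.0
```

>>> step_arm:
  deltas:
    - [[0.4, 0, 0, 0.5, 0, 0, 0], [0.9, 0, 0, 0, 0, 0, 0], [0.9, 0, 0, 0, 0, 0, 0], [0.9, 0, 0, 0, 0, 0, 0], [0.9, 0, 0, 4, 0, 0, 0], [0.9, 0, 0, 20, 0, 0, 0], [0.9, 0, 0, 30, 0, 0, 0], [0.9, 0, 0, 20, 0, 0, 0], [0.9, 0, 0, 0, 0, 0, 0]]

```text
clock: 21.6
eef_pos: [543.8, -32.0, 179.8]
tool_rot: [3.134, 0.003, 2.011]
force: [1.1, 0.5, 0.0]
width: 76.8
```

Run:
```python
from h import *
snap("w20","wrist");snap("s20","side")
crop("s20",330,280,40,35,9,"c32.png")
crop("w20",320,280,70,60,5,"c33.png")
```

```text
(no output)
```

View pics/c32.png

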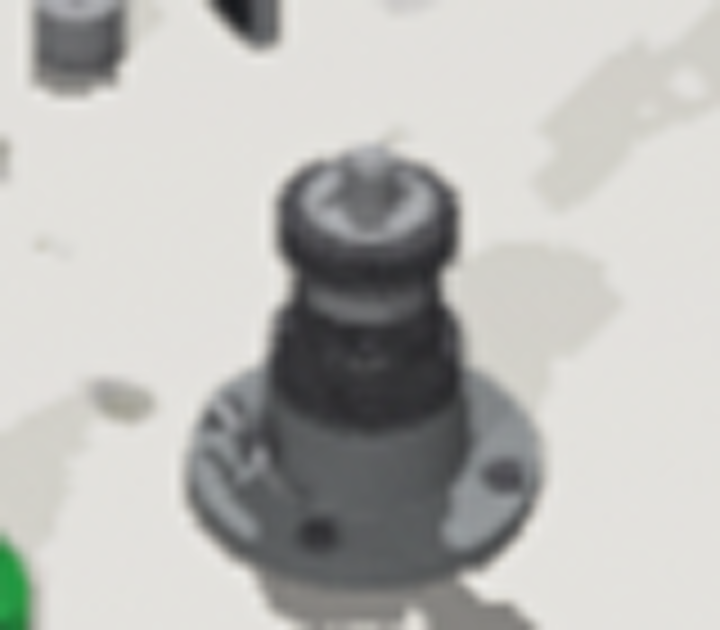

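View pics/c33.png

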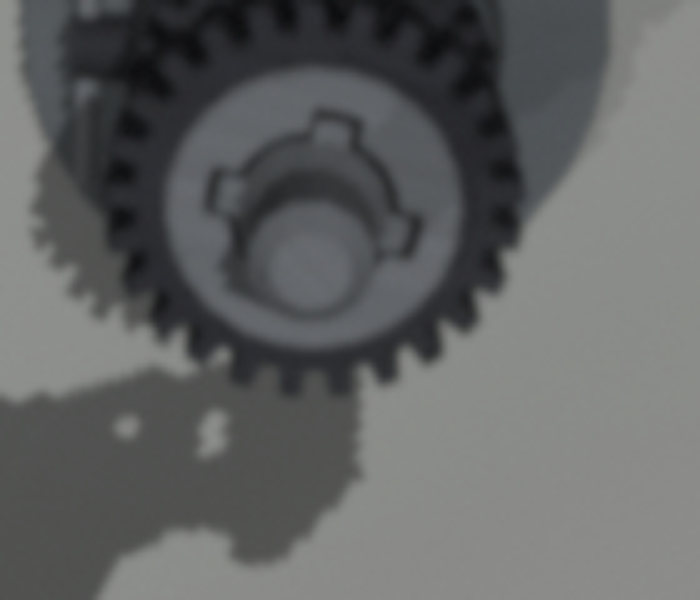

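>>> step_arm:
  deltas:
    - [[1, -9, 22, 0, 0, 0, 0], [1, -9, 22, 0, 0, 0, 0], [1, -9, 22, 0, 0, 0, -0.11], [1, -9, 22, 0, 0, 0, -0.11], [1, -9, 22, -8, 0, 0, -0.11], [1, -9, 22, -8, 0, 0, -0.11], [1, -10, 22, -8, 0, 0, 0], [1, -10, 22, -8, 0, 0, 0], [1, 0, 0, 0, 0, 0, 0], [1, 0, 0, 0, 0, 0, 0]]

```text
clock: 22.53
eef_pos: [465.2, 144.9, 142.3]
tool_rot: [-3.138, 0.001, 1.575]
force: [0.8, 0.3, 0.5]
width: 85.2
```

Run:
```python
from h import *
avg(2)
snap("w21","wrist")
```

```text
mean [ 4.6656e+02  1.4329e+02  1.4295e+02 -2.0000e-01 -2.7000e-01  1.5000e-01
  1.5700e+00  8.5660e+01] std [0.34 0.34 0.19 0.18 0.32 0.05 0.   0.18]
```

View pics/w21.png

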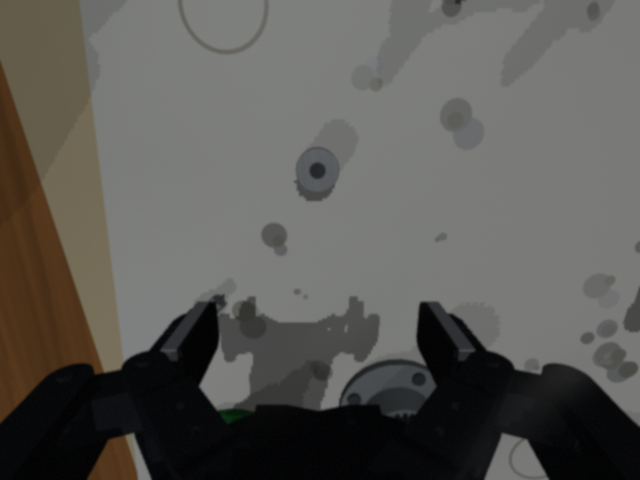

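Run:
```python
from h import *
z=load("w21");print(camc(z));h=hgt(z,317,162,3);print(h)
crop("w21",317,172,30,30,12,"c34.png")
print(ray(z,317.3,169,26),ray(z,317.3,169,camc(z)[2]+h))
```

```text
[467.22148809 218.38335099 277.57508065]
-251.53069022354438
[466.84408055 199.75633649  26.        ] [466.84414714 199.75962322  26.04439043]
```

View pics/c34.png

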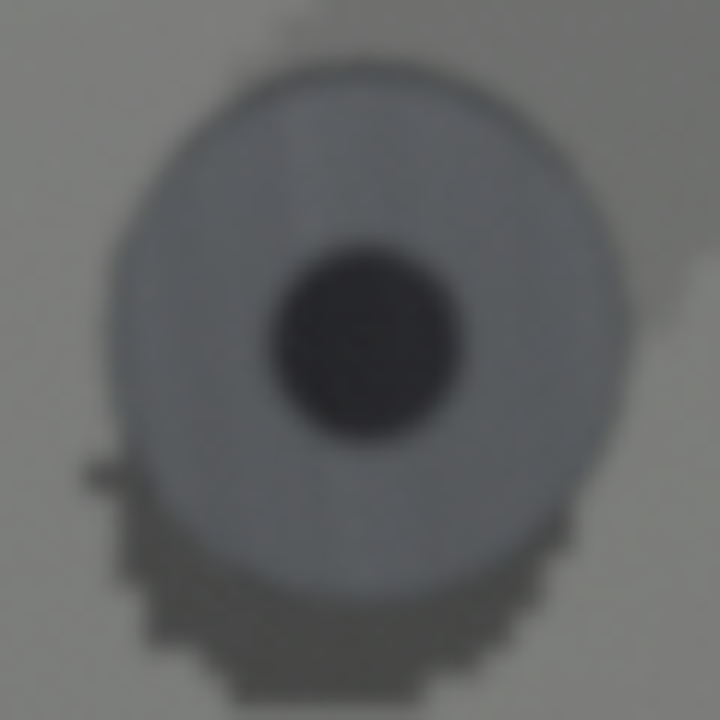

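>>> step_arm:
  deltas:
    - [[1, -0.4, 28, 0, 0, 0, 0], [1, 0, 27.7, -15, 0, 0, 0], [1, 0, 0, -25, 0, 0, 0], [1, 0, 0, -25, 0, 0, 0], [1, 0, 0, -25, 0, 0, 0], [1, 0, 0, -25, 0, 0, 0], [1, 0, 0, 0, 0, 0, 0], [1, 0, 0, 0, 0, 0, 0]]

```text
clock: 23.35
eef_pos: [466.4, 198.0, 28.0]
tool_rot: [-3.139, 0.002, 1.569]
force: [-0.3, 1.3, 0.6]
width: 85.3
```

Run:
```python
from h import *
avg(2)
snap("w22","wrist")
crop("w22",320,310,70,60,5,"c35.png")
z=load("w22");print(hgt(z,317,300,3))
```

```text
mean [4.6747e+02 1.9878e+02 2.9460e+01 2.2000e-01 9.5000e-01 3.2000e-01
 1.5700e+00 8.5350e+01] std [0.25 0.23 0.34 0.49 0.4  0.23 0.   0.  ]
-138.35939595670294
```

View pics/c35.png

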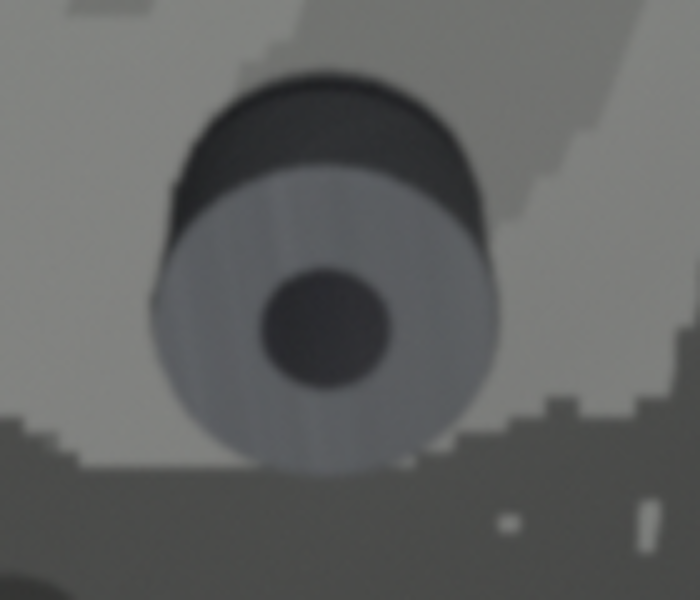

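>>> step_arm:
  deltas:
    - [[1, -1, 0, -7, 0, 0, 0], [1, 0, 0, -7, 0, 0, 0], [1, 0, 0, 0, 0, 0, 0], [0.25, 0, 0, 0, 0, 0, 0], [0.25, 0, 0, 0, 0, 0, 0], [0.25, 0, 0, 0, 0, 0, 0], [0.25, 0, 0, 0, 0, 0, 0], [0.25, 0, 0, 0, 0, 0, 0], [0.25, 0, 0, 0, 0, 0, 0]]

```text
clock: 24.25
eef_pos: [465.7, 199.5, 15.1]
tool_rot: [3.141, -0.0, 1.571]
force: [-0.9, 0.4, 4.6]
width: 29.8
```

Run:
```python
from h import *
avg(2)
snap("w23","wrist")
crop("w23",320,320,55,50,7,"c36.png")
z=load("w23");print(camc(z),hgt(z,317,312,3))
```

```text
mean [ 4.6573e+02  1.9948e+02  1.5160e+01 -7.6000e-01 -3.1000e-01  5.6000e+00
  1.5700e+00  2.9830e+01] std [0.01 0.   0.   0.13 0.26 0.21 0.   0.03]
[465.85346342 274.76694267 149.70140227] -123.75491291754187
```

View pics/c36.png

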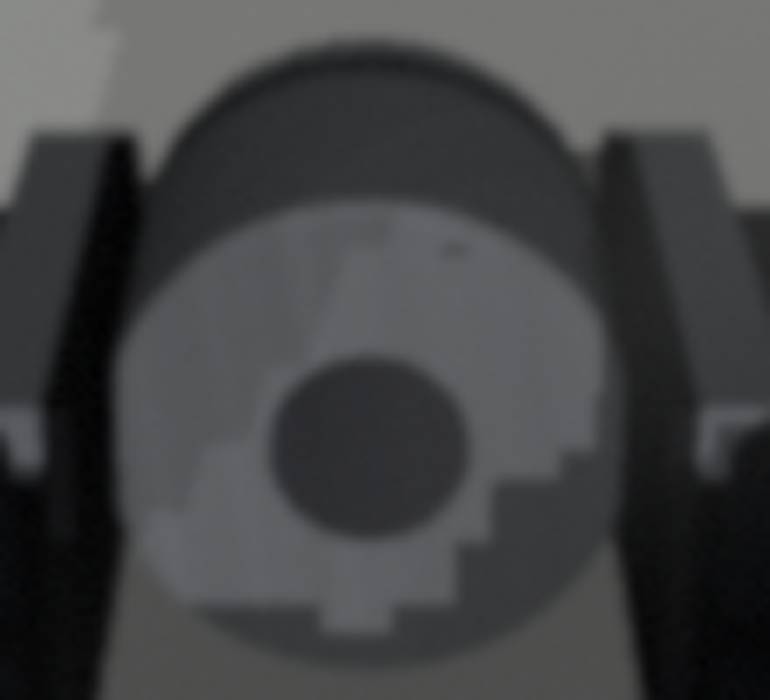

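Run:
```python
from h import *
z=load("w23");f=lambda x,y,h=-123.75:P(z,x,y,h,265,270,7)
print(f(270,447),f(468,447),f(369,355),f(369,540)); print(f(369,200),f(369,668))
a=(f(270,447)+f(468,447))/2;b=(f(369,355)+f(369,540))/2;c=(f(369,200)+f(369,668))/2
print(a,b,c, np.array(camc(z))+b)
# shaft axis estimates from static images
for n,(x,y,s,ox,oy),h in (("w16",(327.5,262,5,250,260),-143.1),("w17",(333,306,5,250,260),-134.6)):
    z=load(n);print(n,camc(z)+P(z,x,y,h,ox,oy,s))
z=load("w8");print("w8",camc(z)+P(z,373,335,-131.2))
z=load("w9");print("w9",camc(z)+P(z,388.5,447,-119))
z=load("w20");print("w20 top",hgt(z,313,276,3));h=hgt(z,313,276,3);print(camc(z)+P(z,313,272,h,250,220,5))
```

```text
[  -5.86775938  -75.78926402 -123.75      ] [   5.8663852   -75.78640702 -123.75      ] [-2.16996321e-03 -6.96848495e+01 -1.23750000e+02] [ 7.79962660e-04 -8.21156594e+01 -1.23750000e+02]
[-4.53008405e-03 -5.97394425e+01 -1.23750000e+02] [ 2.91131701e-03 -9.10970582e+01 -1.23750000e+02]
[-6.87090169e-04 -7.57878355e+01 -1.23750000e+02] [-6.95000273e-04 -7.59002544e+01 -1.23750000e+02] [-8.09383518e-04 -7.54182503e+01 -1.23750000e+02] [465.85276842 198.86668824  25.95140227]
w16 [542.43264761 -32.86518788 126.01407788]
w17 [542.1655432  -32.65992351 125.99199469]
w8 [542.47132989 -33.10850453 125.78335741]
w9 [542.73605404 -32.95430336 105.78028125]
w20 top -188.23689622249705
[542.53666056 -33.00968105 125.87371464]
```

>>> step_arm:
  deltas:
    - [[0.25, 0, 0, 5, 0, 0, 0], [0.25, 0, 0, 25, 0, 0, 0], [0.25, 0, 0, 27, 0, 0, 0], [0.25, 0, 0, 27, 0, 0, 0], [0.25, 0, 0, 27, 0, 0, 0], [0.25, 0, 0, 27, 0, 0, 0], [0.25, 0, 0, 10, 0, 0, 0], [0.25, 0, 0, 0, 0, 0, 0]]

```text
clock: 25.07
eef_pos: [467.1, 200.1, 165.1]
tool_rot: [3.137, -0.002, 1.571]
force: [-0.1, -0.1, -1.3]
width: 30.2
```

>>> step_arm:
  deltas:
    - [[0.25, 7.6, -23, 0, 0, 0, 0], [0.25, 7.6, -23, 0, 0, 0, 0], [0.25, 7.6, -23, 0, 0, 0, 0], [0.25, 7.6, -23, 0, 0, 0, 0], [0.25, 7.6, -23, 0, 0, 0, 0], [0.25, 7.6, -23, 0, 0, 0, 0], [0.25, 7.6, -23, 0, 0, 0, 0], [0.25, 7.6, -23, 0, 0, 0, 0], [0.25, 7.6, -23, 0, 0, 0, 0], [0.25, 7.6, -23, 0, 0, 0, 0]]

```text
clock: 25.9
eef_pos: [540.7, -31.7, 160.8]
tool_rot: [-3.138, -0.0, 1.571]
force: [0.5, -0.5, -0.2]
width: 29.6
```

>>> step_arm:
  deltas:
    - [[0.25, 0, 0, 0, 0, 0, 0], [0.25, 0, 0, 0, 0, 0, 0], [0.25, 0, 0, 0, 0, 0, 0], [0.25, 0, 0, 0, 0, 0, 0]]

```text
clock: 26.23
eef_pos: [540.8, -29.1, 161.8]
tool_rot: [-3.14, -0.001, 1.573]
force: [-0.2, 0.1, -0.5]
width: 29.9
```

Run:
```python
from h import *
avg(3)
snap("w24","wrist");snap("s24","side")
crop("w24",320,320,55,50,7,"c37.png")
z=load("w24");print(camc(z),hgt(z,317,312,3))
crop("s24",330,250,40,35,9,"c38.png")
```

```text
mean [ 5.4115e+02 -2.9230e+01  1.6227e+02  3.5000e-01  5.7000e-01 -2.3000e-01
  1.5700e+00  2.9780e+01] std [0.13 0.14 0.16 0.12 0.14 0.48 0.   0.34]
[541.42077076  45.86913695 297.01387113] -123.8384484399585
```

View pics/c37.png

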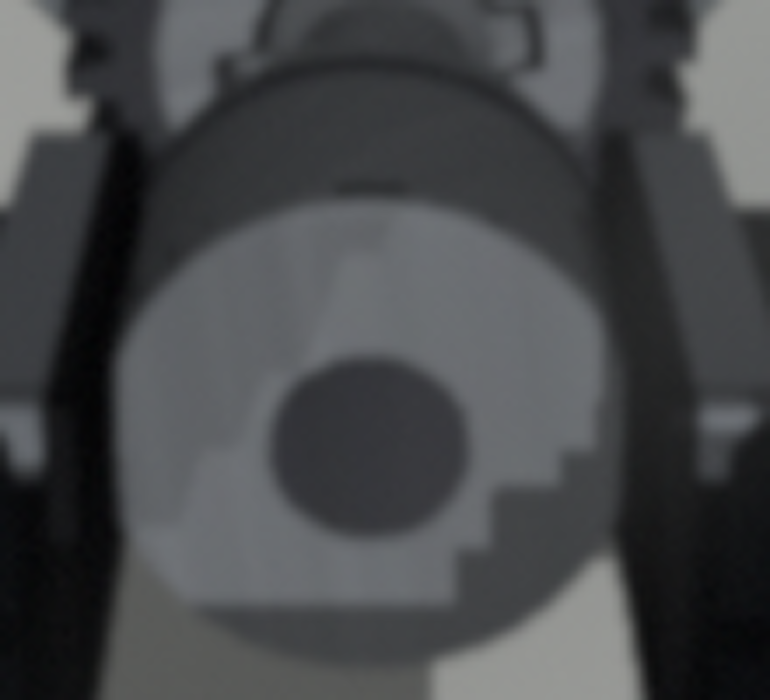

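View pics/c38.png

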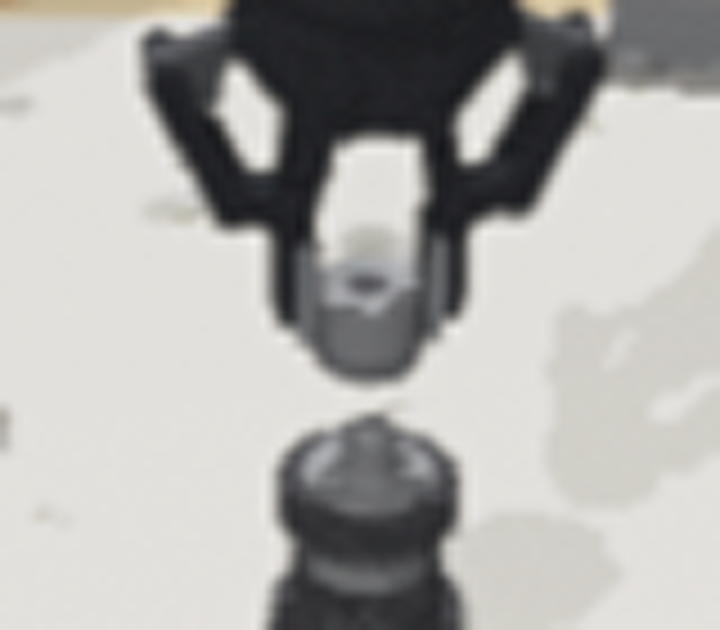

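>>> step_arm:
  deltas:
    - [[0.25, 1, -2.9, -6, 0, 0, 0], [0.25, 0, 0, -6, 0, 0, 0], [0.25, 0, 0, -5, 0, 0, 0], [0.25, 0, 0, 0, 0, 0, 0], [0.25, 0, 0, 0, 0, 0, 0], [0.25, 0, 0, 0, 0, 0, 0]]

```text
clock: 26.98
eef_pos: [542.6, -33.5, 145.6]
tool_rot: [-3.141, -0.0, 1.571]
force: [-0.5, 0.3, -0.7]
width: 29.4
```

Run:
```python
from h import *
avg(3)
snap("sc25","scene");snap("s25","side")
crop("sc25",302,270,40,35,9,"c39.png")
crop("s25",330,255,40,35,9,"c40.png")
```

```text
mean [ 5.4276e+02 -3.3500e+01  1.4580e+02 -6.3000e-01  2.5000e-01 -6.9000e-01
  1.5700e+00  2.9800e+01] std [0.02 0.01 0.05 0.47 0.31 0.48 0.   0.08]
```

View pics/c39.png

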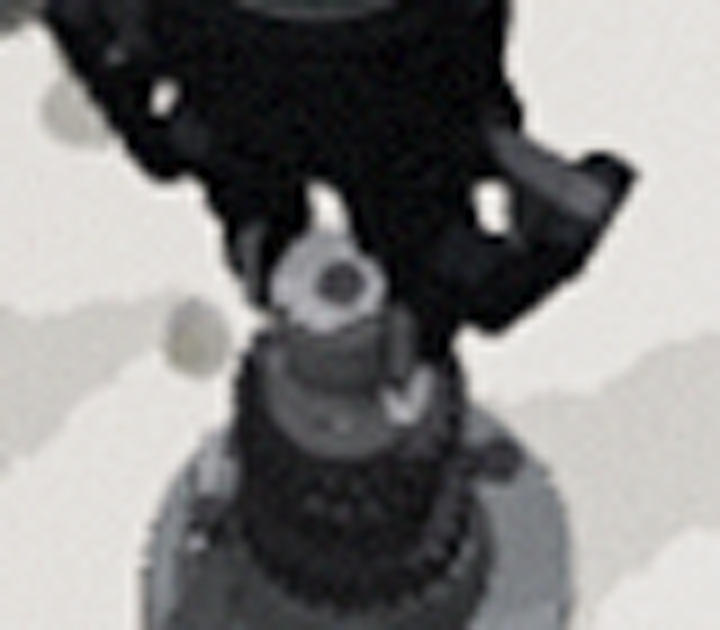

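View pics/c40.png

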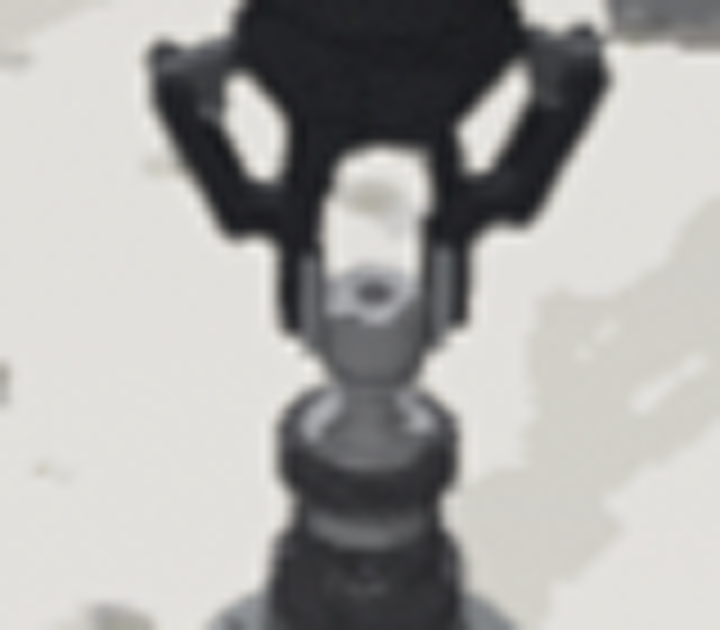

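>>> step_arm:
  deltas:
    - [[0.25, -0.4, 1.1, 0, 0, 0, 0], [0.25, 0, 0, -1, 0, 0, 0], [0.25, 0, 0, 0, 0, 0, 0], [0.25, 0, 0, 0, 0, 0, 0], [0.25, 0, 0, 0, 0, 0, 0]]

```text
clock: 27.65
eef_pos: [542.2, -32.4, 144.7]
tool_rot: [-3.142, 0.0, 1.571]
force: [-0.1, 0.0, -0.7]
width: 29.9
```

>>> step_arm:
  deltas:
    - [[0.25, 0, 0, -1.5, 0, 0, 0], [0.25, 0, 0, -1.5, 0, 0, 0], [0.25, 0, 0, 0, 0, 0, 0], [0.25, 0, 0, 0, 0, 0, 0]]

```text
clock: 27.98
eef_pos: [542.1, -32.4, 141.5]
tool_rot: [-3.141, -0.0, 1.571]
force: [-1.2, -0.3, -0.9]
width: 29.8
```

>>> step_arm:
  deltas:
    - [[0.25, 0, 0, -1, 0, 0, 0], [0.25, 0, 0, -1, 0, 0, 0], [0.25, 0, 0, 0, 0, 0, 0], [0.25, 0, 0, 0, 0, 0, 0]]

```text
clock: 28.32
eef_pos: [542.2, -32.4, 139.6]
tool_rot: [-3.141, -0.0, 1.571]
force: [-0.6, -0.1, -0.3]
width: 29.6
```

Mouth now ~124, inside the chamfer zone; no contact force.

>>> step_arm:
  deltas:
    - [[0.25, 0.1, 0, -1, 0, 0, 0], [0.25, 0, 0, -1, 0, 0, 0], [0.25, 0, 0, 0, 0, 0, 0], [0.25, 0, 0, 0, 0, 0, 0]]

```text
clock: 28.65
eef_pos: [542.3, -32.4, 137.6]
tool_rot: [-3.141, -0.0, 1.571]
force: [-1.4, -0.2, -1.0]
width: 29.6
```

>>> step_arm:
  deltas:
    - [[0.25, 0, 0, -1, 0, 0, 0], [0.25, 0, 0, -1, 0, 0, 0], [0.25, 0, 0, 0, 0, 0, 0], [0.25, 0, 0, 0, 0, 0, 0]]

```text
clock: 28.98
eef_pos: [542.2, -32.4, 135.6]
tool_rot: [-3.141, -0.0, 1.571]
force: [1.0, 0.4, -1.3]
width: 29.8
```

>>> step_arm:
  deltas:
    - [[0.25, 0, 0, -1.5, 0, 0, 0], [0.25, 0, 0, -1.5, 0, 0, 0], [0.25, 0, 0, 0, 0, 0, 0], [0.25, 0, 0, 0, 0, 0, 0]]

```text
clock: 29.32
eef_pos: [542.2, -32.4, 132.5]
tool_rot: [-3.141, -0.0, 1.571]
force: [0.0, -0.1, -0.9]
width: 30.0
```

>>> step_arm:
  deltas:
    - [[0.25, 0, 0, -1.5, 0, 0, 0], [0.25, 0, 0, -1.5, 0, 0, 0], [0.25, 0, 0, -1.5, 0, 0, 0], [0.25, 0, 0, 0, 0, 0, 0], [0.25, 0, 0, 0, 0, 0, 0]]

```text
clock: 29.73
eef_pos: [542.2, -32.4, 128.0]
tool_rot: [-3.141, -0.0, 1.571]
force: [0.3, -0.2, -0.3]
width: 29.8
```

>>> step_arm:
  deltas:
    - [[0.25, 0, 0, -1.5, 0, 0, 0], [0.25, 0, 0, -1.5, 0, 0, 0], [0.25, 0, 0, 0, 0, 0, 0], [0.25, 0, 0, 0, 0, 0, 0]]

```text
clock: 30.07
eef_pos: [542.2, -32.4, 125.0]
tool_rot: [-3.141, -0.0, 1.571]
force: [0.0, 0.6, -0.5]
width: 29.9
```

>>> step_arm:
  deltas:
    - [[0.25, 0, 0, -1, 0, 0, 0], [0.25, 0, 0, 0, 0, 0, 0], [0.25, 0, 0, 0, 0, 0, 0]]

```text
clock: 30.32
eef_pos: [542.3, -32.4, 124.2]
tool_rot: [-3.142, -0.0, 1.571]
force: [-0.3, 0.3, -0.4]
width: 29.8
```

>>> step_arm:
  deltas:
    - [[0.25, 0, 0, -0.6, 0, 0, 0], [0.25, 0, 0, 0, 0, 0, 0], [0.25, 0, 0, 0, 0, 0, 0]]

```text
clock: 30.57
eef_pos: [542.3, -32.4, 123.6]
tool_rot: [-3.142, -0.0, 1.571]
force: [-0.8, -0.3, -1.2]
width: 29.9
```

>>> step_arm:
  deltas:
    - [[0.25, 0, 0, -0.5, 0, 0, 0], [0.25, 0, 0, 0, 0, 0, 0], [0.25, 0, 0, 0, 0, 0, 0]]

```text
clock: 30.82
eef_pos: [542.4, -32.4, 123.2]
tool_rot: [3.141, -0.0, 1.571]
force: [-0.2, 0.6, 0.6]
width: 29.5
```

>>> step_arm:
  deltas:
    - [[0.25, 0, 0, -0.5, 0, 0, 0], [0.25, 0, 0, 0, 0, 0, 0], [0.25, 0, 0, 0, 0, 0, 0]]

```text
clock: 31.07
eef_pos: [542.4, -32.4, 123.1]
tool_rot: [3.141, -0.0, 1.571]
force: [-1.5, 0.4, 4.2]
width: 29.9
```

>>> step_arm:
  deltas:
    - [[0.25, 0, 0, 0.4, 0, 0, 0], [0.25, 0, 0, 0, 0, 0, 0], [0.8, 0, 0, 0, 0, 0, 0], [0.8, 0, 0, 0, 0, 0, 0], [0.8, 0, 0, 0, 0, 0, 0], [0.8, 0, 0, 3, 0, 0, 0], [0.8, 0, 0, 20, 0, 0, 0], [0.8, 0, 0, 30, 0, 0, 0], [0.8, 0, 0, 30, 0, 0, 0], [0.8, 0, 0, 0, 0, 0, 0]]

```text
clock: 31.9
eef_pos: [545.8, -32.6, 211.3]
tool_rot: [3.132, 0.0, 1.571]
force: [1.3, -0.2, -0.1]
width: 68.2
```

Run:
```python
from h import *
avg(3)
snap("w26","wrist");snap("s26","side");snap("sc26","scene")
crop("w26",315,260,70,60,5,"c41.png")
crop("s26",330,275,40,35,9,"c42.png")
z=load("w26");print(camc(z))
```

```text
mean [ 5.4326e+02 -3.2440e+01  2.0744e+02  8.0000e-02 -5.0000e-02 -8.9000e-01
  1.5700e+00  6.8400e+01] std [1.   0.05 1.23 0.05 0.41 0.47 0.   0.18]
[542.26286217  42.94227497 340.59133104]
```

View pics/w26.png

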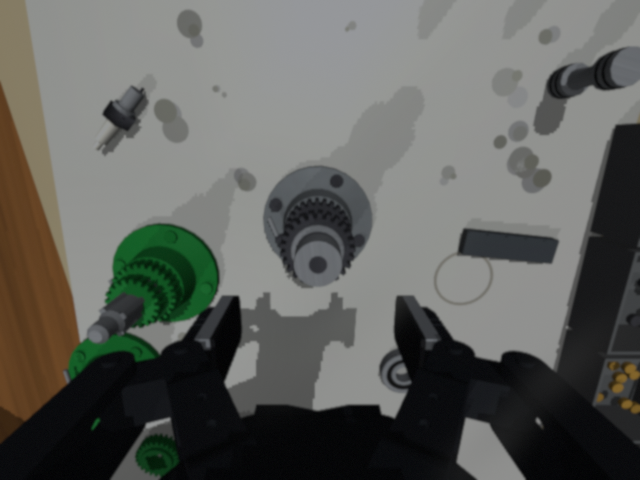

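View pics/c42.png

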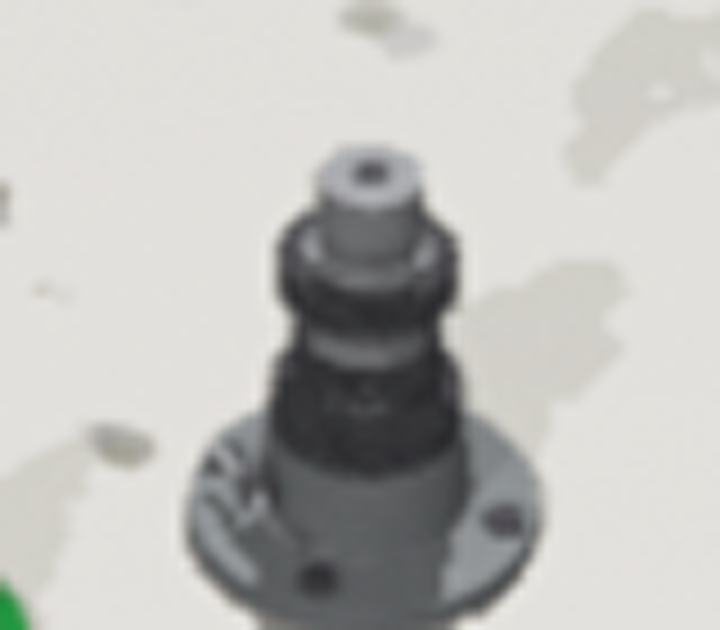

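View pics/sc26.png

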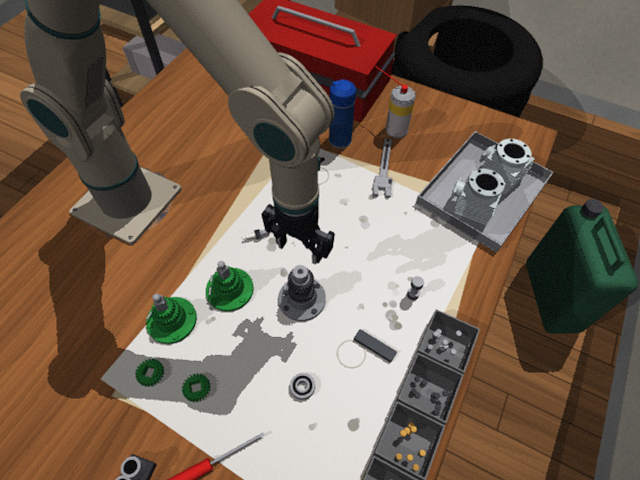

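Cap, gear and collar sit stacked and upright. Checking the cap-top height against 134 mm, then handing in.

Run:
```python
from h import *
from cell import ctrl
snap("w27","wrist");z=load("w27");c=camc(z)
for u,v in ((304,262),(331,262),(318,250)): print(c[2]+hgt(z,u,v,2.5))
print(ctrl.read_state()["clock"]);print(ctrl.finish_job())
```

```text
133.8792305689776
133.51957549289227
133.9095156800968
32.25
the job is handed in; nothing more can be done
None
```

The shaft is built up in the order you asked: collar on the shoulder, gear on the collar, cap over the shaft's end. I handed the job in at 32.25 s with the gripper open and well clear above the stand.

- **Collar:** it went down over the splines with no contact force. I released it less than a millimetre above the shoulder, and the side view afterwards showed it seated.
- **Gear:** the wrist camera showed the spline ends at about 12° from above. I turned the gear about 25° to match, and it dropped in without searching or force. It seated at about 5 N, with its top face 1.8 mm above the spline tops (2 mm expected).
- **Cap:** it seated at about 4 N. After release, its top measured 133.5 to 133.9 mm above the bench (134 expected).
- **Forces:** the highest I saw on the stand was about 5 N. Closing the jaws on the collar gave a brief 13 N reading against the bench.
- **Bystanders:** I touched none of them, and the last pictures show those in view where they were.

One disagreement: early side and scene camera readings of the shaft were 5 to 15 mm off from the wrist camera's. I used the wrist camera, which stayed consistent within about 0.5 mm.

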